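# Draw two spacer plates from the leaning stack and slide them onto the set-up stand

### The job

Set up the next press job from the slotted spacer plates that lean in the blue rack: first draw out the yellow-tabbed plate and slide it sideways onto the stem of the grey stand, then draw out the blue-tabbed one and slide it on from the other side, between the yellow plate and the stem's round head, so that their slots open opposite ways. Each is pushed on until the stem is at its slot's closed end and is left standing upright on the ledge, yellow leaning flat against the stand's face and blue flat against yellow. Leave the red and black plates standing in the rack, and do not knock over or push away anything else on the table.

Things in the scene. Friction and masses are not known exactly. Their poses are not given: they have to be found in the camera images.
- yellow_plate: 8 mm aluminium plate, 130 wide, 100 high; yellow tab 22 wide, 8 thick, in its plane, at y = +18 mm, up to 150 mm above the foot. Slot 20 high, centred 50 above the foot, from the -y edge to 6 mm past the middle. Origin: middle of foot edge, mid-thickness; x normal (away from the rack's back frame), y along the foot, z up the plate. About 0.16 kg. Slides out of the stack along its z
- blue_plate: plate like the yellow one (same size and frame, 0.16 kg) with a blue tab at y = -18 mm; its slot opens at its +y edge and ends 6 mm past the middle. In the rack. When a plate is drawn, those in front of it settle back by up to 10 mm
- red_plate: plate like the yellow one (same size and frame, 0.16 kg) with a red tab at y = +53 mm; its slot opens at its +y edge and ends 6 mm past the middle. All four plates lean in the rack flush together, in varying order, feet on one level floor, so plates behind stand about 4.5 mm a plate higher along z, those in front lower
- black_plate: plate like the yellow one (same size and frame, 0.16 kg) with a black tab at y = -53 mm; its slot opens at its -y edge and ends 6 mm past the middle. In the rack
- plate_rack: fixed blue rack, base 150 x 150 mm (x from -105 to 45 mm), floor 16 mm above the table. A low frame, top about 97 mm up, leans 28 degrees from vertical, top towards -x; the plates lean back against it, feet at x -20 to 20 mm; lip 12 mm high at x = 42 mm. Origin on the table; z up, x away from the robot at yaw 0
- setup_stand: fixed grey stand, base 150 x 130 x 12 mm. Its face, 100 x 100 mm, leans 24 degrees from vertical, top towards -x; a ledge 150 mm wide, square to the face, reaches 48 mm out from it and meets it 34 mm above the table at the origin. Origin on the table; z up, x out of the face, away from the robot at yaw 0
- hanger_stem: steel stem, 10 mm diameter, square to the stand's face; round head, 26 mm diameter, 36 to 42 mm out (too big for a slot: plates come in from the side). Origin: stem's root on the face, 50 mm above the ledge; x along the stem to the head, y sideways, z up the face. Yellow plate on the first 8 mm, blue on the next 8 mm, their axes parallel to these, z up the same way
- yellow_plate_tab (a point): middle of the yellow tab, 130 mm above the foot along the plate, at y = 18 mm (top of the tab: 150 mm)
- blue_plate_tab (a point): middle of the blue tab, 130 mm above the foot along the plate, at y = -18 mm (top of the tab: 150 mm)
- red_plate_tab (a point): middle of the red tab, 130 mm above the foot along the plate, at y = 53 mm (top of the tab: 150 mm)
- black_plate_tab (a point): middle of the black tab, 130 mm above the foot along the plate, at y = -53 mm (top of the tab: 150 mm)
- yellow_plate_slot (a point): point of the yellow plate where the stem's axis should finally pass, at (0, 0, 50 mm) in the plate's frame, 6 mm short of the slot's closed end
- blue_plate_slot (a point): point of the blue plate where the stem's axis should finally pass, at (0, 0, 50 mm) in the plate's frame, 6 mm short of the slot's closed end
- oil_bottle: white plastic oil bottle with an orange-red cap, 38 mm in diameter and 105 mm tall, standing between the rack and the stand. Origin: centre of its underside
- stud_front: closed round stud, grey fluted housing with a clear lens, 128 mm in diameter, 47 mm tall, at the front. Origin: centre of its underside
- housing_front: open round fluted grey housing, 128 mm in diameter, 36 mm tall, at the front. Origin: centre of its underside
- stud_back: closed round stud like the one in front, 128 mm in diameter, 47 mm tall, behind the middle. Origin: centre of its underside
- brass_tray: small black tray of brass inserts, 62 x 90 x 22 mm. Origin: centre of its underside

How it is judged:
On the way:
1. the yellow plate is seated on the stem while the blue, red and black plates still stand in the rack (x of yellow_plate_slot in the frame of hanger_stem between 0 and 0.01 m and y of yellow_plate_slot in the frame of hanger_stem between -0.01 and 0.01 m and z of yellow_plate_slot in the frame of hanger_stem between -0.005 and 0.005 m and angle between the x axis of yellow_plate and the x axis of hanger_stem, either way round below 0.1 rad and angle between the z axis of yellow_plate and the z axis of hanger_stem, either way round below 0.1 rad and y of yellow_plate_tab in the frame of hanger_stem above 0.005 m and z of yellow_plate_tab in the frame of hanger_stem above 0.05 m and linear speed of yellow_plate below 0.02 m/s and distance of each of blue_plate_tab, red_plate_tab, black_plate_tab from where it was at the start of the episode below 0.045 m), for 0.2 s.
At the end, for the whole second after the job is handed in: Yellow against the stand's face and blue against yellow, at rest on the ledge, stem within 10 mm sideways and 5 mm in height of each slot point, square within 0.1 rad, slots opening opposite ways; red and black plates leaning in the rack at rest; bystanders within 30 mm of their start (x of yellow_plate_slot in the frame of hanger_stem between 0 and 0.01 m and y of yellow_plate_slot in the frame of hanger_stem between -0.01 and 0.01 m and z of yellow_plate_slot in the frame of hanger_stem between -0.005 and 0.005 m and angle between the x axis of each of yellow_plate, blue_plate and the x axis of hanger_stem, either way round below 0.1 rad and angle between the z axis of each of yellow_plate, blue_plate and the z axis of hanger_stem, either way round below 0.1 rad and y of yellow_plate_tab in the frame of hanger_stem above 0.005 m and z of each of yellow_plate_tab, blue_plate_tab in the frame of hanger_stem above 0.05 m and linear speed of each of yellow_plate, blue_plate, red_plate, black_plate below 0.02 m/s and x of blue_plate_slot in the frame of hanger_stem between 0.008 and 0.019 m and y of blue_plate_slot in the frame of hanger_stem between -0.01 and 0.01 m and z of blue_plate_slot in the frame of hanger_stem between -0.005 and 0.005 m and y of blue_plate_tab in the frame of hanger_stem below -0.005 m and x of red_plate in the frame of plate_rack between -0.035 and 0.042 m and z of red_plate in the frame of plate_rack between 0.01 and 0.03 m and angle between each of red_plate, black_plate's own z axis and vertical below 0.95 rad and x of black_plate in the frame of plate_rack between -0.035 and 0.042 m and z of black_plate in the frame of plate_rack between 0.01 and 0.03 m and distance of each of oil_bottle, stud_front, housing_front, stud_back, brass_tray from where it was at the start of the episode below 0.03 m); the robot touches nothing.
It fails at once if the red or black plate is toppled or dragged along (its tab more than 45 mm from where it was) (distance of any of red_plate_tab, black_plate_tab from where it was at the start of the episode above 0.045 m).
It fails at once if the bottle, a stud, the housing or the tray is pushed more than 30 mm, or the bottle tipped (distance of any of oil_bottle, stud_front, housing_front, stud_back, brass_tray from where it was at the start of the episode above 0.03 m or angle between oil_bottle's own z axis and vertical above 0.4 rad).
It also fails if it takes over 72 s, if anything falls off the work surface, if the arm or the gripper's body presses on something with over 40 N, if the wrist force passes 120 N, or if a joint passes its speed limit or range.

### The arm

A 6-joint arm with a two-finger parallel gripper is mounted at the origin on a cart in front of the work surface, level with it; the furniture and walls round the work are solid. World frame = base frame: x ahead of the robot, y to its left, z up, the work surface at z = 0. Lengths are in m, angles in rad, forces in N, time in s.
With the tool pointing down it reaches from about 0.325 to 0.85 m from the base axis. Payload 15.5 kg.
Tool frame: the origin (TCP) lies at the very end of the fingers, on their centre line; the grasp point (between the pads) lies 19 mm behind it; y points along the fingers, x is the direction in which the jaws open and shut, and the axes are right-handed (so a half turn about y gives the same grasp; the last joint's range is limited). The gripper opens to 91 mm and grips with 3 to 60 N. Pads are 32 mm wide; open, the fingers measure 118 mm over their backs; the gripper's body (76 mm by 178 mm) begins 60 mm behind the grasp point.
Start: joints at [-1.365, 0.494, 1.345, -0, 1.302, -0.096], TCP at [0.186, -0.597, 0.214] pointing down, gripper open.
Joint ranges: [-2.91, 2.91], [-0.82, 2.16], [0.22, 2.67], [-1.22, 4.37], [0.12, 2.79], [-3.08, 3.08]. Speed limits (rad/s): [1.89, 1.89, 2.57, 3.01, 3.01, 3.01].

### API

Orientations are given as a rotation vector (axis times angle).
In Python, from rig import bot gives the robot as it stands.
- The arm moves only by the tool arm_command, never from a script. Its argument "moves" is a list of rows, each a list of 7 numbers: the turn, a rotation vector about the tool's x, y, z in rad, then the shift along the tool's x, y, z in m, then the opening, from 0 (shut) to 1 (fully open). A call has exactly 8 rows; each row is the pose to reach, as a shift and turn from the pose commanded when the call began, along the tool's axes at that moment; what a row does not reach only later rows make up. A row lasts 1/12 s, in which the tool goes at most 41.7 mm and 7.16 degrees, less where a joint would pass 70% of its speed; a pose out of reach is approached as far as the arm can. A call with a gripper value outside its range is refused whole. The fingers move at their own pace and stop on an object; "grip_force" is the grip in N (left out, the last holds). Time passes only in rows, so rows that repeat a pose let the fingers close, or fill a call up. It gives the time, the measured TCP pose, the force and the opening at its end, in the units of the state.
- bot.get_obs(): the state, without advancing time (a new reading comes with each control period).
- bot.get_image(name): name is "scene" or "top" or "wrist"; returns the picture (480x640x3 uint8, blue, green, red); there is no depth.
- bot.camera_model(name): a dict with "fx", "fy", "cx", "cy" (pixels), "k1" (the pictures are not rectified: a ray, as slopes to the right and down, at radius r is drawn at 1 + k1 r^2 times it, then the intrinsics apply), "world_from_camera" (4x4, takes a point from camera to world coordinates); the wrist camera has in their place "tool_from_camera" (4x4, takes a point from camera to tool coordinates, whose origin is the TCP and whose axes are the tool frame's). Camera axes: x right, y up, looking along -z (the intrinsics and any distortion apply to the point x, -y, -z); pixel columns grow to the right and rows downward; lengths in m; the calibration is good to about 2 mm. A picture is of the moment at which its call begins: read the wrist's pose just before it. camera_model takes no time and is no camera call.
- bot.job_done(): hands the job in, once; it reports no verdict.
Trained networks look in the newest picture that a camera, given by its name, has taken for a name from the list of things; names that differ only in an ending like _2 or _b are one class to them, and where a whole thing is asked for, a point or a joint stands for the part that bears it (a point fixed in the world has none). Each returns a list of dicts, best first, with "confidence" (0 to 1); they miss things now and then, are a little off and sometimes report something else, mostly with a low value. They report only what shows in the picture. A call takes as long as a camera call.
- bot.silhouettes(camera, name): "region" (480x640 bool, what is visible of it) and "at" ([row, column] in pixels, amid what is visible of it).
The state is a dict: "t": time; "joint_pos": joint angles; "joint_velocities": joint speeds; "joint_efforts": joint torques, N m; "tool_pos": TCP position; "tcp_rot": TCP orientation; "ft_force": force on the tool from outside, world axes, zero at the start; "ft_torque": the same for the moment, N m; "grip_width": finger opening in m.
Only numpy, scipy, OpenCV 4.12 (cv2) and the standard library are available. Lean on these libraries where they do the work, as an engineer would, in place of code of your own. Each camera call takes 0.05 s, during which the arm holds its last target.

## Working session

There is one attempt and no reset: what is moved stays moved. The work goes in short steps, Python scripts to look and compute and a tool call to move; the robot and the scene stay as the last step left them, time stands still between calls to the robot, and variables do not carry over. Pictures are saved under pics/ and viewed, and the job is handed in when it is done.

Besides the shell and the picture viewer there is one more tool, called after "Call:" in YAML: its name, and indented under it one key for each argument. arm_command: Moves the arm, as the interface text tells. Its arguments: {"type":"object","properties":{"moves":{"type":"array","items":{"type":"array","items":{"type":"number"}}},"grip_force":{"type":"number"}},"required":["moves"]}

```bash
ls -la; mkdir -p pics
python3 - <<'E'
from rig import bot
import cv2
o=bot.get_obs(); print(o)
for n in ("scene","top","wrist"):
    im=bot.get_image(n); cv2.imwrite(f"pics/{n}0.png",im); m=bot.camera_model(n); print(n,m)
E
```

```text
total 12
drwxr-xr-x  3 agent agent 4096 Dec  7 07:08 .
drwxr-xr-x 23 root  root  4096 Dec  7 07:07 ..
drwxr-xr-x  2 agent agent 4096 Dec  7 07:08 pics
{'t': 0.0, 'joint_pos': array([-1.36450096e+00,  4.94189953e-01,  1.34613386e+00, -5.34075584e-06,
        1.30255322e+00, -9.54739344e-02]), 'joint_velocities': array([-0.00139283, -0.0001308 , -0.00044033, -0.00070843,  0.00049918,
        0.00075191]), 'joint_efforts': array([-5.46019219e-03, -8.78853965e+01, -3.81846142e+01,  7.02072121e-02,
        5.32796688e-02, -1.37161278e-04]), 'tool_pos': array([ 0.18569048, -0.59635737,  0.21333316]), 'tcp_rot': array([-1.33610184,  0.98475506, -0.9831607 ]), 'ft_force': array([-0.88034933, -0.45376499,  0.00791748]), 'ft_torque': array([ 0.0198761 , -0.02892731,  0.04831073]), 'grip_width': 0.09140944273891681}
scene {'fx': 612.2369469977906, 'fy': 612.2369469977906, 'cx': 327.87763953493146, 'cy': 241.998587861963, 'k1': -0.20567030626257926, 'world_from_camera': array([[-0.6181144 ,  0.42943072, -0.65842528, -0.18952365],
       [-0.78581317, -0.35970342,  0.50310149,  0.54358035],
     
[... 410 characters left out ...]
e-03,
         1.34929448e-03],
       [ 5.24079342e-03,  1.76383057e-01,  9.84307651e-01,
         1.46766747e+00],
       [ 0.00000000e+00,  0.00000000e+00,  0.00000000e+00,
         1.00000000e+00]])}
wrist {'fx': 405.311115359814, 'fy': 405.311115359814, 'cx': 314.70096446115343, 'cy': 235.06739934558206, 'k1': -0.08289283841459912, 'tool_from_camera': array([[ 9.99998210e-01,  8.61076538e-04, -1.68506877e-03,
        -9.01428898e-05],
       [-1.85409620e-03,  2.67745908e-01, -9.63487774e-01,
        -1.69956343e-01],
       [-3.78466449e-04,  9.63489173e-01,  2.67747025e-01,
         7.59830303e-02],
       [ 0.00000000e+00,  0.00000000e+00,  0.00000000e+00,
         1.00000000e+00]])}
```

View pics/scene0.png

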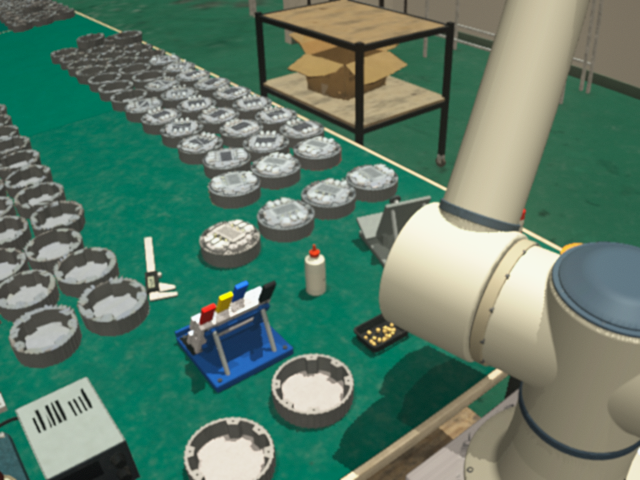

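View pics/top0.png

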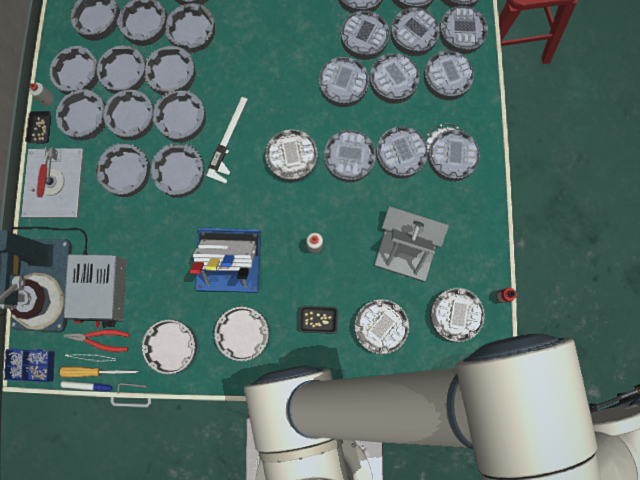

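View pics/wrist0.png

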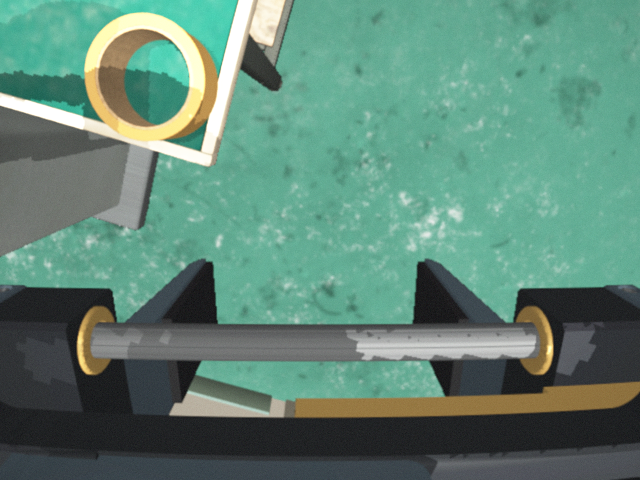

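```bash
cat > h.py <<'E'
import numpy as np, cv2
from scipy.spatial.transform import Rotation as R
from rig import bot
def cam(n, obs=None):
    m=bot.camera_model(n)
    if n=="wrist":
        o=obs or bot.get_obs(); T=np.eye(4);T[:3,:3]=R.from_rotvec(o["tcp_rot"]).as_matrix();T[:3,3]=o["tool_pos"]
        m["W"]=T@m["tool_from_camera"]
    else: m["W"]=np.array(m["world_from_camera"])
    return m
def proj(m,P):
    P=np.atleast_2d(P); c=(P-m["W"][:3,3])@m["W"][:3,:3]
    s=np.c_[c[:,0]/-c[:,2],-c[:,1]/-c[:,2]]; r2=(s**2).sum(1,keepdims=True); s=s*(1+m["k1"]*r2)
    return np.c_[m["fx"]*s[:,0]+m["cx"],m["fy"]*s[:,1]+m["cy"]]
def ray(m,px):
    px=np.atleast_2d(px).astype(float); d=np.c_[(px[:,0]-m["cx"])/m["fx"],(px[:,1]-m["cy"])/m["fy"]]
    s=d.copy()
    for _ in range(20): s=d/(1+m["k1"]*(s**2).sum(1,keepdims=True))
    v=np.c_[s[:,0],-s[:,1],-np.ones(len(s))]@m["W"][:3,:3].T
    return m["W"][:3,3],v
def onz(m,px,z):
    o,v=ray(m,px); t=(z-o[2])/v[:,2]; return o+v*t[:,None]
def crop(im,x0,y0,x1,y1,k):
    return cv2.resize(im[y0:y1,x0:x1],None,fx=k,fy=k,interpolation=cv2.INTER_CUBIC)
def tool():
    o=bot.get_obs(); return o["tool_pos"],R.from_rotvec(o["tcp_rot"])
def rel(pos,Rm):
    "shift and turn for target world TCP pose"
    p,r=tool(); Rm=R.from_matrix(Rm) 
    return np.r_[(r.inv()*Rm).as_rotvec(), r.inv().apply(np.array(pos)-p)]
E
python3 - <<'E'
from h import *
print(R.from_rotvec(bot.get_obs()["tcp_rot"]).as_matrix().round(3))
im={n:cv2.imread(f"pics/{n}0.png") for n in("scene","top")}
cv2.imwrite("pics/a_top_rack.png",crop(im["top"],180,215,280,305,8)[:600])
cv2.imwrite("pics/a_top_stand.png",crop(im["top"],365,195,460,290,6))
for n in ("top",):
  m=cam(n)
  for t in ["yellow_plate","blue_plate","red_plate","black_plate","plate_rack","setup_stand","hanger_stem","oil_bottle","stud_front","housing_front","stud_back","brass_tray"]+[c+"_plate_tab" for c in("yellow","blue","red","black")]:
    for d in bot.silhouettes(n,t)[:3]:
        ys,xs=np.nonzero(d["region"]); print(n,t,round(d["confidence"],2),np.round(d["at"],1),len(xs),xs.min() if len(xs) else 0,xs.max() if len(xs) else 0,ys.min() if len(xs) else 0,ys.max() if len(xs) else 0, onz(m,[d["at"][1],d["at"][0]],0.05).round(3))
E
```

```text
[[ 0.297 -0.     0.955]
 [-0.955  0.001  0.297]
 [-0.001 -1.     0.   ]]
top yellow_plate 0.82 [260.3 218.9] 317 194 256 246 269 [[0.516 0.225 0.05 ]]
top blue_plate 0.65 [248.2 227.4] 1039 194 254 240 265 [[0.545 0.206 0.05 ]]
top red_plate 0.51 [266.1 199.9] 216 190 251 261 273 [[0.502 0.269 0.05 ]]
top red_plate 0.38 [153.4 293.6] 2039 266 316 130 181 [[0.778 0.054 0.05 ]]
top black_plate 0.55 [264.4 238.1] 231 203 250 265 278 [[0.507 0.18  0.05 ]]
top plate_rack 0.9 [272.6 228.3] 2050 196 260 228 292 [[0.488 0.202 0.05 ]]
top setup_stand 0.83 [242.5 410. ] 3573 374 447 207 280 [[ 0.562 -0.224  0.05 ]]
top oil_bottle 0.62 [241.5 313.4] 247 306 321 233 251 [[0.563 0.004 0.05 ]]
top stud_front 0.92 [325.  383.6] 2230 354 408 300 352 [[ 0.369 -0.159  0.05 ]]
top housing_front 0.67 [334.4 240.5] 2286 214 269 306 360 [[0.345 0.17  0.05 ]]
top housing_front 0.28 [264.1 199. ] 256 190 251 261 273 [[0.507 0.272 0.05 ]]
top stud_back 0.78 [152.7 291.4] 2148 266 316 129 180 [[0.78  0.059 0.05 ]]
top brass_tray 0.78 [316.9 316.5] 979 299 336 306 333 [[ 0.387 -0.005  0.05 ]]
top yellow_plate_tab 0.71 [261.3 211. ] 196 196 251 258 269 [[0.514 0.244 0.05 ]]
top blue_plate_tab 0.96 [250.4 223.8] 1079 192 254 240 265 [[0.54  0.214 0.05 ]]
top red_plate_tab 0.78 [266.9 197.8] 144 190 205 261 274 [[0.5   0.274 0.05 ]]
top black_plate_tab 0.8 [271.4 236.9] 234 203 250 266 278 [[0.491 0.182 0.05 ]]
top black_plate_tab 0.34 [319.6 317.5] 982 299 336 305 332 [[ 0.381 -0.007  0.05 ]]
```

View pics/a_top_rack.png

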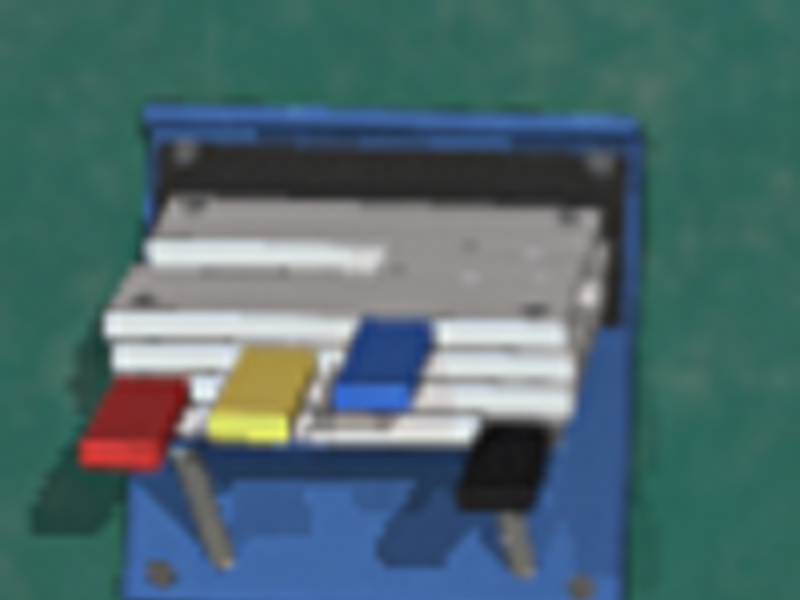

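View pics/a_top_stand.png

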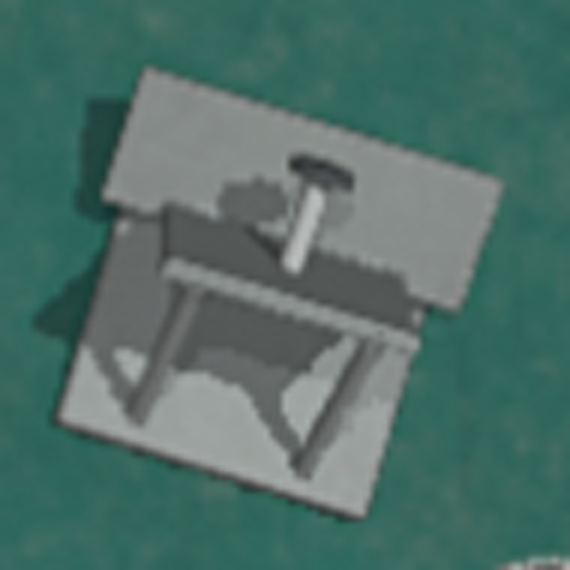

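```bash
cat >> h.py <<'E'
def frame(yaw,lean=0.0):
    "tool orientation: tool y = down along plate leaning back by lean, tool x = plate x"
    M=R.from_euler('z',yaw).as_matrix()@R.from_euler('y',-lean).as_matrix() # plate axes in world
    return np.c_[M[:,0],-M[:,2],M[:,1]]
E
python3 - <<'E'
from h import *
print(frame(0,np.radians(28)).round(2))
print(rel([0.57,-0.37,0.27],frame(-0.25)).round(3))
E
```

```text
[[ 0.88  0.47  0.  ]
 [ 0.   -0.    1.  ]
 [ 0.47 -0.88  0.  ]]
[ 0.    -1.019  0.    -0.102 -0.056  0.434]
```

Call:
arm_command:
  moves:
    - [0,-0.1,0,-0.008,-0.005,0.035]
    - [0,-0.2,0,-0.017,-0.01,0.07]
    - [0,-0.3,0,-0.025,-0.015,0.105]
    - [0,-0.4,0,-0.034,-0.02,0.14]
    - [0,-0.5,0,-0.042,-0.025,0.175]
    - [0,-0.6,0,-0.05,-0.03,0.21]
    - [0,-0.7,0,-0.06,-0.035,0.245]
    - [0,-0.8,0,-0.07,-0.04,0.28]

```text
validation failed for argument at $.mo...
```

Run:
```python
from h import *
print(rel([0.57,-0.37,0.27],frame(-0.25)).round(3), bot.get_obs()["t"],bot.get_obs()["joint_pos"].round(3))
```

```text
[ 0.    -1.019  0.    -0.102 -0.056  0.434] 0.95 [-1.365  0.494  1.345  0.     1.302 -0.096]
```

Call:
arm_command:
  moves:
    - [0,-0.1,0,-0.008,-0.005,0.035,1]
    - [0,-0.2,0,-0.017,-0.01,0.07,1]
    - [0,-0.3,0,-0.025,-0.015,0.105,1]
    - [0,-0.4,0,-0.034,-0.02,0.14,1]
    - [0,-0.5,0,-0.042,-0.025,0.175,1]
    - [0,-0.6,0,-0.05,-0.03,0.21,1]
    - [0,-0.7,0,-0.06,-0.035,0.245,1]
    - [0,-0.8,0,-0.07,-0.04,0.28,1]

```text
t: 1.62
tool_pos: [0.4337, -0.4455, 0.2543]
tcp_rot: [-1.54, 0.364, -0.364]
ft_force: [0.1, -0.9, -1.0]
grip_width: 0.0912
```

Run:
```python
from h import *
print(rel([0.57,-0.37,0.27],frame(-0.25)).round(3), bot.get_obs()["t"],bot.get_obs()["joint_pos"].round(3))
```

```text
[ 0.    -0.214  0.     0.088 -0.016  0.129] 1.6167 [-0.895  0.455  1.299  0.     1.388 -0.431]
```

Call:
arm_command:
  moves:
    - [0,-0.05,0,0.022,-0.004,0.032,0.4]
    - [0,-0.1,0,0.044,-0.008,0.064,0.4]
    - [0,-0.16,0,0.066,-0.012,0.1,0.4]
    - [0,-0.214,0,0.088,-0.016,0.129,0.4]
    - [0,-0.214,0,0.088,-0.016,0.129,0.4]
    - [0,-0.214,0,0.088,-0.016,0.129,0.4]
    - [0,-0.214,0,0.088,-0.016,0.129,0.4]
    - [0,-0.214,0,0.088,-0.016,0.129,0.4]

```text
t: 2.28
tool_pos: [0.5681, -0.372, 0.2698]
tcp_rot: [-1.561, 0.202, -0.201]
ft_force: [0.1, -0.4, 0.7]
grip_width: 0.0405
```

Run:
```python
from h import *
import pickle
o=bot.get_obs(); im=bot.get_image("wrist"); cv2.imwrite("pics/w1.png",im); pickle.dump(o,open("w1.pkl","wb"))
print(o["t"],o["tool_pos"],o["tcp_rot"],rel([0.57,-0.37,0.27],frame(-0.25)).round(4),o["ft_force"])
```

```text
2.2833 [ 0.56814906 -0.37198414  0.26976398] [-1.56133105  0.20175794 -0.20080899] [-0.     -0.0066 -0.0004  0.0013 -0.0001  0.0025] [ 0.0696962  -0.43562284  0.67224401]
```

View pics/w1.png

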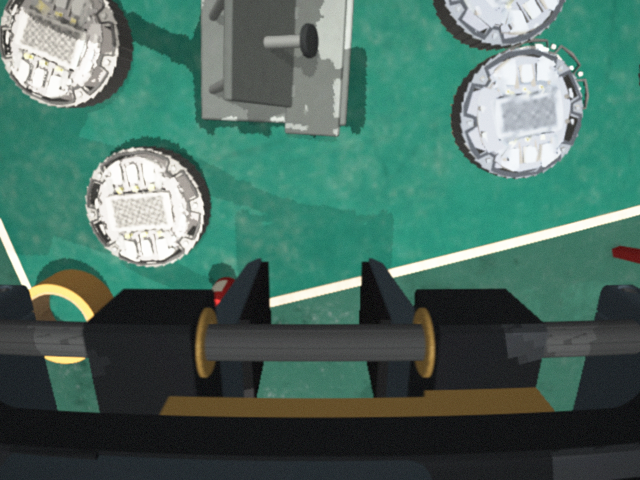

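Call:
arm_command:
  moves:
    - [0,0,0,0,0,0.02,0.4]
    - [0,0,0,-0.01,0,0.05,0.4]
    - [0,0,0,-0.02,0,0.08,0.4]
    - [0,0,0,-0.02,0,0.08,0.4]
    - [0,0,0,-0.02,0,0.08,0.4]
    - [0,0,0,-0.02,0,0.08,0.4]
    - [0,0,0,-0.02,0,0.08,0.4]
    - [0,0,0,-0.02,0,0.08,0.4]

```text
t: 3.0
tool_pos: [0.5697, -0.2901, 0.2698]
tcp_rot: [-1.562, 0.201, -0.201]
ft_force: [0.8, 0.1, 0.1]
grip_width: 0.0364
```

Run:
```python
from h import *
import pickle
o=bot.get_obs(); im=bot.get_image("wrist"); cv2.imwrite("pics/w2.png",im); pickle.dump(o,open("w2.pkl","wb"))
print(o["t"],o["tool_pos"],o["tcp_rot"],o["ft_force"])
cv2.imwrite("pics/w2c.png",crop(im,180,0,440,240,3)[:600])
s=bot.get_image("scene"); cv2.imwrite("pics/s2.png",s); cv2.imwrite("pics/s2c.png",crop(s,330,170,450,290,5))
```

```text
3.0 [ 0.5697185  -0.29005808  0.26982801] [-1.56151904  0.20123643 -0.20133216] [0.76964076 0.08687975 0.06417598]
```

View pics/w2c.png

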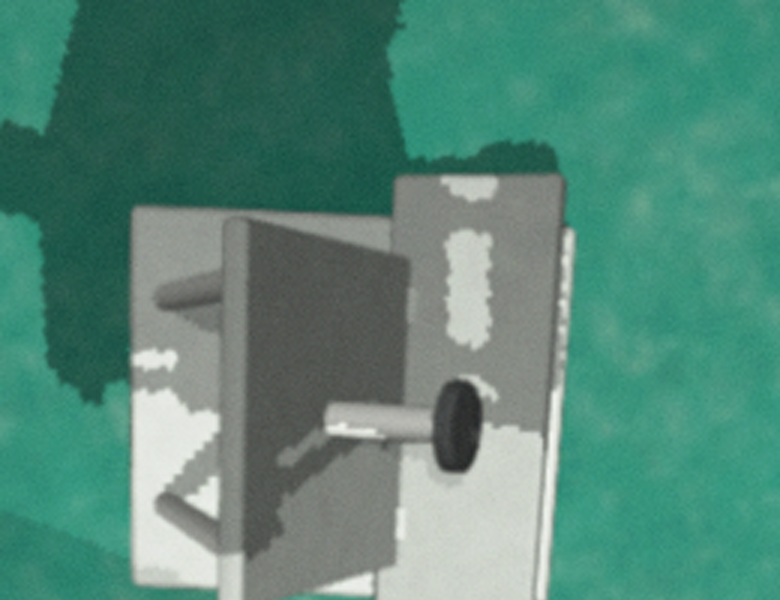

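View pics/s2c.png

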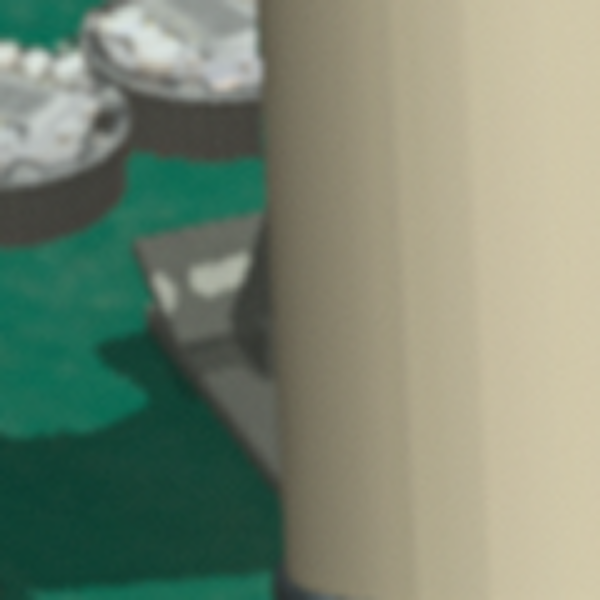

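Run:
```python
from h import *
im=cv2.imread("pics/w1.png"); cv2.imwrite("pics/w1c.png",crop(im,190,0,370,150,4))
```

```text
(no output)
```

View pics/w1c.png

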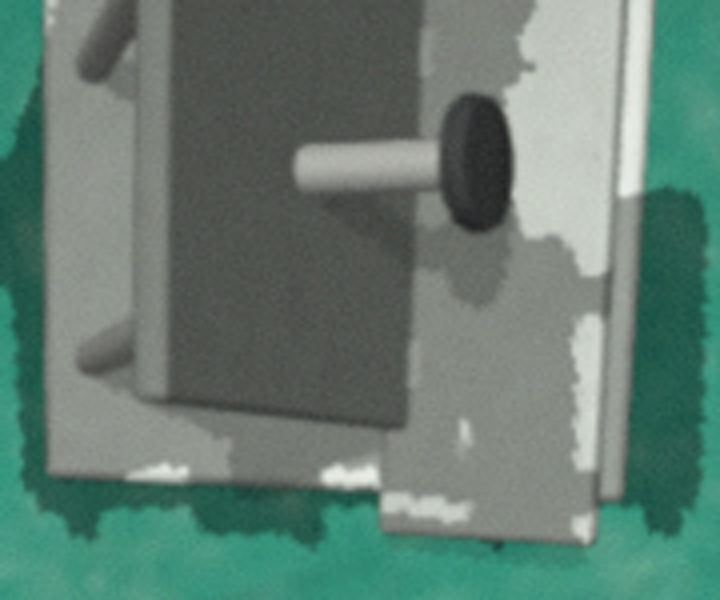

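```bash
cat > fit.py <<'E'
from h import *
import pickle
from scipy.optimize import least_squares
a=np.radians(24)
def stand(p):
    M=np.eye(4); M[:3,:3]=R.from_euler('z',p[2]).as_matrix()@R.from_euler('y',-a).as_matrix(); M[:3,3]=[p[0],p[1],0.034]; return M
obs=[("w2",(262.3,73.3),(0,50,100)),("w2",(316.3,86.7),(0,50,0)),("w2",(311.7,58.3),(0,75,0)),("w2",(368.3,59),(48,75,0)),("w2",(289.3,139.3),(0,0,50)),("w2",(334,142),(42,0,50)),
("w1",(232,100),(0,-50,100)),("w1",(291.3,106.8),(0,-50,0)),("w1",(285.5,131.8),(0,-75,0)),("w1",(339.3,135),(48,-75,0)),("w1",(264.3,42),(0,0,50)),("w1",(312.5,40.5),(42,0,50)),
("top",(390,206.3),(48,75,0)),("top",(448.3,225.3),(48,-75,0)),("top",(441.7,246.7),(0,-75,0)),("top",(382.5,228.3),(0,75,0)),("top",(418.3,223.7),(42,0,50))]
cams={"w1":cam("wrist",pickle.load(open("w1.pkl","rb"))),"w2":cam("wrist",pickle.load(open("w2.pkl","rb"))),"top":cam("top")}
def res(p,sel=None,full=False):
    M=stand(p);out=[]
    for c,px,P in obs:
        if sel and c not in sel: continue
        q=proj(cams[c],(M[:3,:3]@(np.array(P)/1000)+M[:3,3]))[0]-px; out.append(q*(1.0 if c!="top" else 1))
    out=np.array(out)
    return out if full else out.ravel()
if __name__=="__main__":
    for sel in (None,["w1"],["w2"],["w1","w2"],["top"]):
        s=least_squares(lambda p:res(p,sel),[0.56,-0.22,-0.25]); print(sel,s.x.round(4)); print(res(s.x,sel,True).round(1).tolist())
E
python3 fit.py
```

```text
None [ 0.5843 -0.2314 -0.301 ]
[[-1.9, -1.2], [-0.9, -1.3], [4.9, -0.4], [-2.7, -2.0], [0.3, 0.3], [0.7, 0.6], [-2.4, 0.9], [-0.4, 0.6], [4.6, 2.0], [-3.3, 1.5], [1.0, 0.6], [-1.1, -0.0], [-1.7, 0.1], [0.2, 0.0], [0.2, -2.7], [-0.4, -3.1], [0.2, -1.2]]
['w1'] [ 0.5847 -0.2308 -0.2999]
[[-2.0, -0.0], [-0.0, -0.2], [5.0, 1.2], [-2.9, 0.6], [1.3, -0.3], [-0.8, -1.0]]
['w2'] [ 0.584  -0.2319 -0.3042]
[[-1.8, -0.6], [-0.8, -0.7], [5.0, 0.2], [-2.6, -1.1], [0.2, 0.9], [0.5, 1.3]]
['w1', 'w2'] [ 0.5844 -0.2314 -0.3002]
[[-1.7, -1.3], [-0.8, -1.4], [5.0, -0.5], [-2.6, -2.1], [0.5, 0.3], [0.9, 0.4], [-2.1, 0.8], [-0.1, 0.5], [4.9, 1.9], [-3.0, 1.3], [1.2, 0.5], [-0.9, -0.1]]
['top'] [ 0.581  -0.232  -0.3028]
[[-1.4, 1.4], [0.5, 1.5], [0.5, -1.3], [-0.1, -1.8], [0.5, 0.2]]
```

```bash
sed -i 's/^cams=/obs=[o for o in obs if not (o[2][0]==0 and abs(o[2][1])==75)]\ncams=/' fit.py; python3 fit.py
```

```text
None [ 0.5851 -0.2317 -0.3017]
[[-0.7, -1.2], [0.0, -1.2], [-1.7, -1.9], [1.3, 0.4], [1.7, 0.6], [-1.3, 0.9], [0.5, 0.6], [-2.4, 1.5], [2.0, 0.6], [-0.1, 0.1], [-1.6, -0.3], [0.3, -0.3], [0.3, -1.6]]
['w1'] [ 0.5849 -0.2309 -0.2833]
[[-0.6, 1.0], [1.0, -0.1], [-1.3, -0.0], [1.5, 0.3], [-0.5, -1.3]]
['w2'] [ 0.5842 -0.232  -0.3212]
[[-0.4, -1.4], [0.2, -0.6], [-1.0, -0.1], [0.4, 0.6], [0.7, 1.7]]
['w1', 'w2'] [ 0.5851 -0.2316 -0.3006]
[[-0.7, -1.2], [0.0, -1.3], [-1.7, -2.0], [1.4, 0.4], [1.7, 0.6], [-1.1, 0.9], [0.6, 0.6], [-2.3, 1.4], [2.1, 0.6], [0.0, 0.0]]
['top'] [ 0.5835 -0.232  -0.3125]
[[-1.2, 0.1], [0.6, 0.8], [0.6, -0.9]]
```

Run:
```python
from h import *
print(rel([0.50,0.11,0.30],frame(-0.03)).round(3))
```

```text
[-0.    -0.226 -0.    -0.169 -0.03   0.369]
```

Call:
arm_command:
  moves:
    - [0,-0.02,0,-0.008,-0.002,0.018,0.4]
    - [0,-0.05,0,-0.024,-0.005,0.052,0.4]
    - [0,-0.08,0,-0.04,-0.008,0.087,0.4]
    - [0,-0.1,0,-0.056,-0.01,0.122,0.4]
    - [0,-0.12,0,-0.072,-0.013,0.157,0.4]
    - [0,-0.14,0,-0.088,-0.016,0.192,0.4]
    - [0,-0.16,0,-0.104,-0.019,0.227,0.4]
    - [0,-0.18,0,-0.12,-0.022,0.262,0.4]

```text
t: 3.77
tool_pos: [0.5194, -0.0038, 0.2921]
tcp_rot: [-1.57, 0.058, -0.059]
ft_force: [1.1, 0.2, -0.1]
grip_width: 0.0368
```

Call:
arm_command:
  moves:
    - [0,-0.02,0,-0.016,-0.003,0.035,0.4]
    - [0,-0.035,0,-0.032,-0.005,0.07,0.4]
    - [0,-0.045,0,-0.045,-0.007,0.097,0.4]
    - [0,-0.046,0,-0.049,-0.008,0.107,0.4]
    - [0,-0.046,0,-0.049,-0.008,0.107,0.4]
    - [0,-0.046,0,-0.049,-0.008,0.107,0.4]
    - [0,-0.046,0,-0.049,-0.008,0.107,0.4]
    - [0,-0.046,0,-0.049,-0.008,0.107,0.4]

```text
t: 4.43
tool_pos: [0.4796, 0.1041, 0.2997]
tcp_rot: [-1.571, 0.024, -0.024]
ft_force: [-1.0, -0.1, -0.0]
grip_width: 0.0362
```

Run:
```python
from h import *
import pickle
o=bot.get_obs(); im=bot.get_image("wrist"); cv2.imwrite("pics/w3.png",im); pickle.dump(o,open("w3.pkl","wb"))
print(o["t"],o["tool_pos"],o["tcp_rot"],o["ft_force"])
```

```text
4.4333 [0.47956435 0.10410128 0.29974548] [-1.57088401  0.02415018 -0.02391083] [-0.97068846 -0.13795948 -0.02717437]
```

View pics/w3.png

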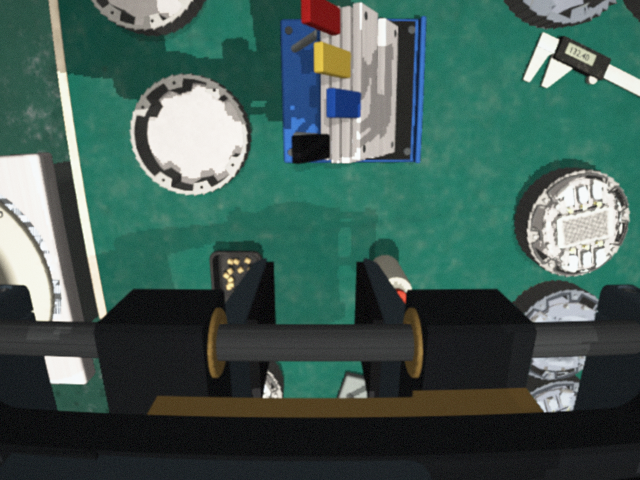

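Run:
```python
from h import *
im=cv2.imread("pics/w3.png"); cv2.imwrite("pics/w3c.png",crop(im,270,0,430,100,5)); cv2.imwrite("pics/w3d.png",crop(im,270,70,430,175,5))
```

```text
(no output)
```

View pics/w3c.png

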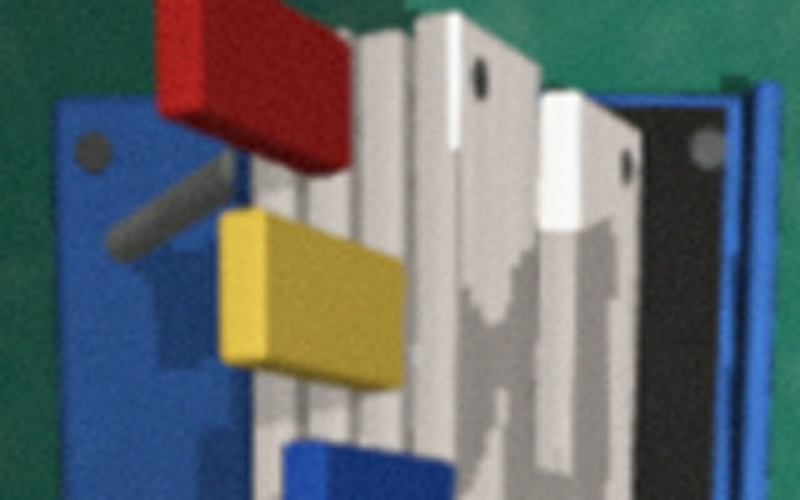

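View pics/w3d.png

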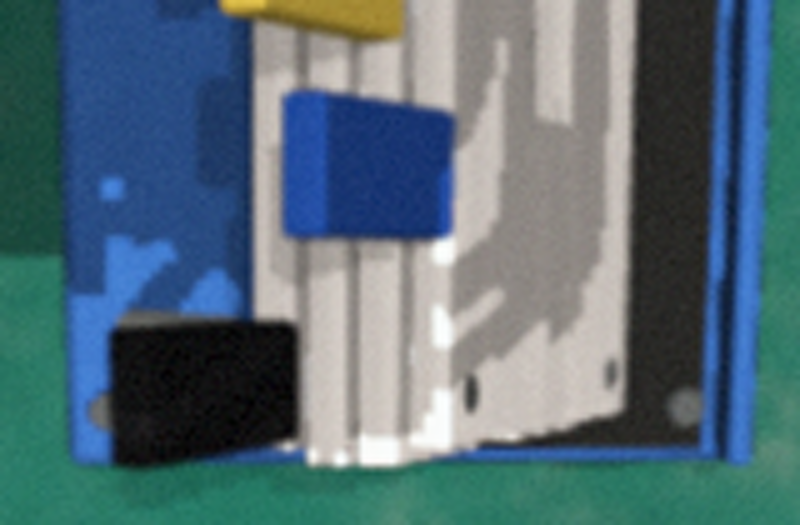

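```bash
cat > fit2.py <<'E'
from h import *
import pickle
from scipy.optimize import least_squares
c=cam("wrist",pickle.load(open("w3.pkl","rb")))
a=np.radians(28)
Y=[((323.4,42),(4,29,150)),((323.4,72.4),(4,7,150)),((350.8,51.6),(4,29,100)),((350.4,77.6),(4,7,100)),((314.2,73),(-4,7,150)),((314.2,42.6),(-4,29,150))]
B=[((335.6,88.4),(4,-7,150)),((335.6,117.4),(4,-29,150)),((360.4,93),(4,-7,100)),((360.4,117.6),(4,-29,100)),((327,88.6),(-4,-7,150)),((327,117),(-4,-29,150))]
Rd=[((311,23.6),(4,42,150)),((340,33.6),(4,42,100)),((302,22.5),(-4,42,150))]
def res(p,z=None,full=False):
    yaw=p[0]; out=[]
    M=R.from_euler('z',yaw).as_matrix()@R.from_euler('y',-(p[8] if len(p)>8 else a)).as_matrix()
    for L,x,y in ((Y,p[1],p[2]),(B,p[3],p[4]),(Rd,p[5],p[6])):
        for px,P in L: out.append(proj(c,M@(np.array(P)/1000)+[x,y,p[7] if len(p)>7 else 0.0179])[0]-px)
    out=np.array(out); return out if full else out.ravel()
p0=[0,0.54,0.21,0.55,0.21,0.53,0.21]
for k in ([],[0.018],[0.018,a]):
    s=least_squares(res,p0+k); print(s.x.round(4)); print(res(s.x,full=True).round(1).tolist())
E
python3 fit2.py
```

```text
[-0.0198  0.557   0.2074  0.5661  0.2103  0.5482  0.2079]
[[0.2, -0.7], [0.4, 0.2], [-0.3, -0.4], [-0.1, 1.0], [0.0, 0.3], [-0.3, -0.2], [0.4, -0.7], [0.4, 0.5], [0.4, -1.2], [0.1, 0.7], [-0.7, -0.4], [-0.5, 1.1], [0.3, -1.6], [-0.0, 0.8], [-0.3, 0.9]]
[-0.0222  0.5572  0.2083  0.5666  0.2105  0.5482  0.2095  0.0099]
[[0.3, -0.3], [0.4, -0.1], [-0.8, -0.2], [-0.6, 0.6], [0.3, -0.1], [0.1, 0.1], [0.5, -0.3], [0.4, 0.2], [-0.0, -0.9], [-0.4, 0.4], [-0.3, -0.1], [-0.2, 0.7], [0.4, -1.5], [-0.5, 0.7], [0.0, 0.9]]
[-0.0263  0.5603  0.209   0.57    0.2105  0.551   0.2107  0.0043  0.5131]
[[0.0, 0.1], [0.0, -0.4], [-0.3, -0.0], [-0.2, 0.3], [0.2, -0.4], [0.1, 0.5], [0.2, 0.0], [-0.0, -0.2], [0.5, -0.6], [0.0, 0.2], [-0.3, 0.2], [-0.3, 0.3], [0.1, -1.4], [-0.1, 0.5], [0.0, 1.0]]
```

```bash
cat >> h.py <<'E'
def plate_pose(foot,yaw,lean):
    M=np.eye(4); M[:3,:3]=R.from_euler('z',yaw).as_matrix()@R.from_euler('y',-lean).as_matrix(); M[:3,3]=foot; return M
def tcp_on(M,P):  # P mm in frame M
    return M[:3,:3]@(np.array(P)/1000)+M[:3,3]
L28=np.radians(28); L24=np.radians(24)
YEL=plate_pose([0.557,0.2075,0.0179],-0.021,L28)
BLU=plate_pose([0.566,0.2103,0.0179],-0.021,L28)
ST=plate_pose([0.585,-0.2315,0.034],-0.302,L24)  # z up the face from ledge, x out
def tf(M): return np.c_[M[:3,0],-M[:3,2],M[:3,1]]
def go(M,P):
    p=tcp_on(M,P); print("tcp",p.round(4),"rel",rel(p,tf(M)).round(4))
E
python3 - <<'E'
from h import *
go(YEL,(0,18,200)); go(YEL,(0,18,116)); print(bot.get_obs()["joint_pos"].round(3))
E
```

```text
tcp [0.4635 0.2275 0.1945] rel [ 0.0025 -0.0094 -0.4889 -0.0198  0.1052  0.1228]
tcp [0.5029 0.2266 0.1203] rel [ 0.0025 -0.0094 -0.4889  0.0197  0.1794  0.1232]
[ 0.092  0.221  1.534 -0.     1.386  0.123]
```

Call:
arm_command:
  moves:
    - [0,0,-0.08,-0.003,0.0,0.02,0.45]
    - [0,-0.003,-0.17,-0.006,0.005,0.045,0.45]
    - [0,-0.005,-0.27,-0.01,0.015,0.07,0.45]
    - [0.001,-0.007,-0.36,-0.013,0.03,0.095,0.45]
    - [0.002,-0.009,-0.44,-0.017,0.05,0.115,0.45]
    - [0.0025,-0.009,-0.489,-0.02,0.075,0.123,0.45]
    - [0.0025,-0.009,-0.489,-0.02,0.095,0.123,0.45]
    - [0.0025,-0.009,-0.489,-0.02,0.105,0.123,0.45]

```text
t: 5.15
tool_pos: [0.461, 0.2285, 0.1923]
tcp_rot: [-1.543, -0.368, -0.395]
ft_force: [-0.5, -0.5, 1.3]
grip_width: 0.0411
```

Run:
```python
from h import *
import pickle
o=bot.get_obs();im=bot.get_image("wrist"); cv2.imwrite("pics/w4.png",im);pickle.dump(o,open("w4.pkl","wb"))
print(o["t"],o["joint_pos"].round(3)); go(YEL,(0,18,200));go(YEL,(0,18,116))
```

```text
5.15 [ 0.505  0.244  1.999 -0.49   0.522  0.904]
tcp [0.4635 0.2275 0.1945] rel [ 0.0011  0.0023 -0.0036  0.0034 -0.0015 -0.0004]
tcp [0.5029 0.2266 0.1203] rel [ 0.0011  0.0023 -0.0036  0.0037  0.0825 -0.0003]
```

View pics/w4.png

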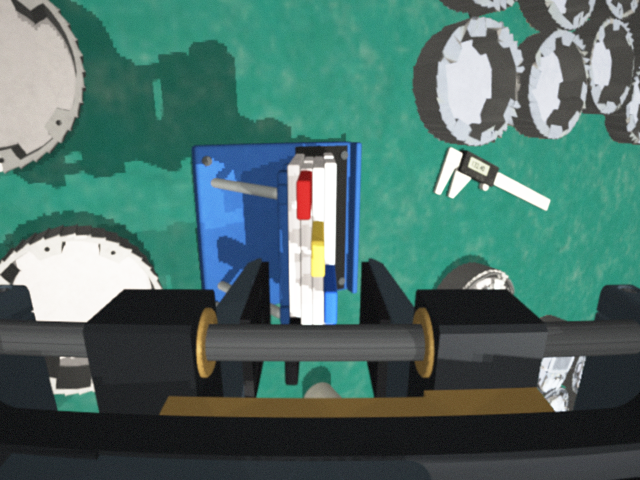

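Run:
```python
from h import *
import pickle
c=cam("wrist",pickle.load(open("w4.pkl","rb")));im=cv2.imread("pics/w4.png")
for M,y in((YEL,18),(BLU,-18)):
  P=np.array([tcp_on(M,(x,y+d,150)) for x,d in((-4,-11),(4,-11),(4,11),(-4,11))]); q=proj(c,P); print(q.round(1).tolist())
  cv2.polylines(im,[np.round(q*16).astype(int)],True,(0,255,0),1,shift=4)
# grasp axis: tcp and +-x
print(proj(c,[tcp_on(YEL,(0,18,116))]))
cv2.imwrite("pics/w4c.png",crop(im,240,140,400,300,4)[:600])
```

```text
[[313.4, 279.0], [327.2, 279.0], [327.7, 242.7], [313.5, 242.6]]
[[326.2, 326.6], [339.2, 326.6], [340.0, 293.6], [326.6, 293.6]]
[[319.84499443 243.83724559]]
```

View pics/w4c.png

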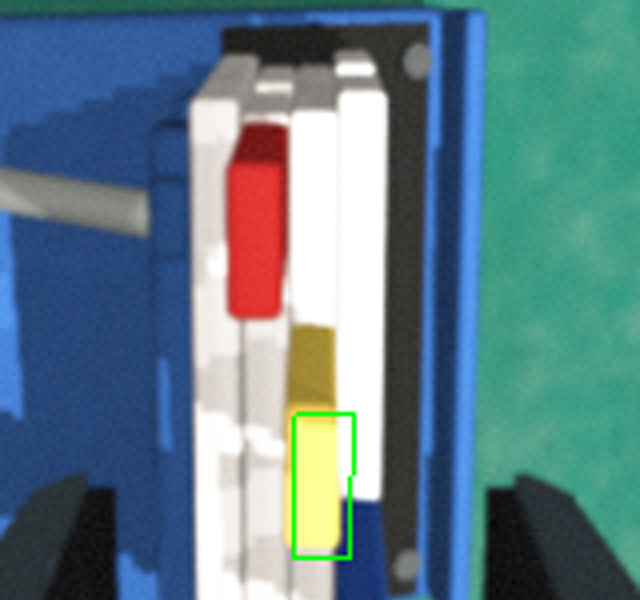

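Call:
arm_command:
  moves:
    - [0.001,0.002,-0.0035,0.0026,0.012,0.0006,0.45]
    - [0.001,0.002,-0.0035,0.0026,0.028,0.0006,0.45]
    - [0.001,0.002,-0.0035,0.0026,0.044,0.0006,0.45]
    - [0.001,0.002,-0.0035,0.0026,0.06,0.0006,0.45]
    - [0.001,0.002,-0.0035,0.0026,0.072,0.0006,0.45]
    - [0.001,0.002,-0.0035,0.0026,0.08,0.0006,0.45]
    - [0.001,0.002,-0.0035,0.0026,0.0825,0.0006,0.45]
    - [0.001,0.002,-0.0035,0.0026,0.0825,0.0006,0.45]

```text
t: 5.87
tool_pos: [0.5044, 0.2279, 0.1232]
tcp_rot: [-1.54, -0.369, -0.404]
ft_force: [-0.0, 0.6, 0.2]
grip_width: 0.0408
```

Run:
```python
from h import *
o=bot.get_obs();im=bot.get_image("wrist"); cv2.imwrite("pics/w5.png",im)
print(o["t"],o["ft_force"].round(1)); go(YEL,(-1.1,19,116))
cv2.imwrite("pics/w5c.png",crop(im,220,140,420,340,3))
```

```text
5.8667 [-0.   0.6  0.2]
tcp [0.502  0.2277 0.1198] rel [-0.0011 -0.0019  0.004  -0.0038  0.0023 -0.0005]
```

View pics/w5c.png

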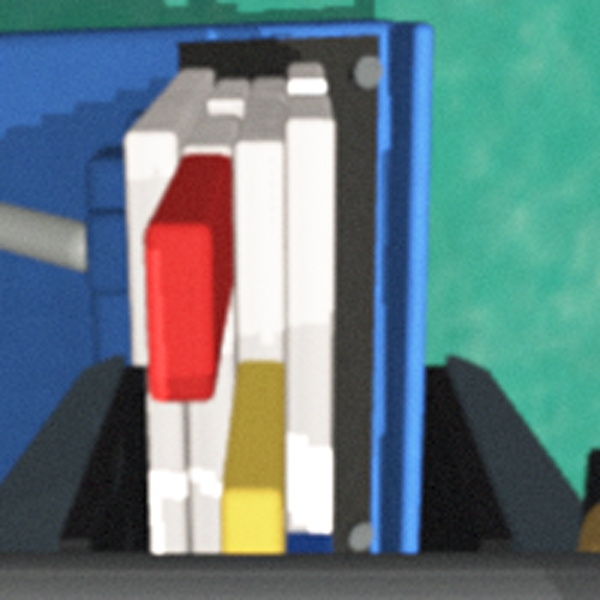

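Call:
arm_command:
  moves:
    - [0,-0.001,0.002,-0.002,0.001,0,0.45]
    - [-0.001,-0.002,0.004,-0.0038,0.0023,-0.0005,0.45]
    - [-0.001,-0.002,0.004,-0.0038,0.0023,-0.0005,0.3]
    - [-0.001,-0.002,0.004,-0.0038,0.0023,-0.0005,0.2]
    - [-0.001,-0.002,0.004,-0.0038,0.0023,-0.0005,0.1]
    - [-0.001,-0.002,0.004,-0.0038,0.0023,-0.0005,0]
    - [-0.001,-0.002,0.004,-0.0038,0.0023,-0.0005,0]
    - [-0.001,-0.002,0.004,-0.0038,0.0023,-0.0005,0]
  grip_force: 40

```text
t: 6.58
tool_pos: [0.5019, 0.2284, 0.1199]
tcp_rot: [-1.541, -0.369, -0.399]
ft_force: [1.0, 0.0, 2.9]
grip_width: 0.008
```

Run:
```python
from h import *
o=bot.get_obs();im=bot.get_image("wrist"); cv2.imwrite("pics/w6.png",im)
print(o["t"],o["ft_force"].round(1),o["grip_width"]); go(YEL,(-1.1,19,116)); go(YEL,(-1.1,19,240))
cv2.imwrite("pics/w6c.png",crop(im,220,140,420,340,3))
```

```text
6.5833 [1.  0.  2.9] 0.008024654747133087
tcp [0.502  0.2277 0.1198] rel [-0.0011  0.0009  0.0007  0.0001  0.0001 -0.0006]
tcp [0.4438 0.2289 0.2293] rel [-0.0011  0.0009  0.0007  0.0002 -0.1239 -0.0005]
```

View pics/w6c.png

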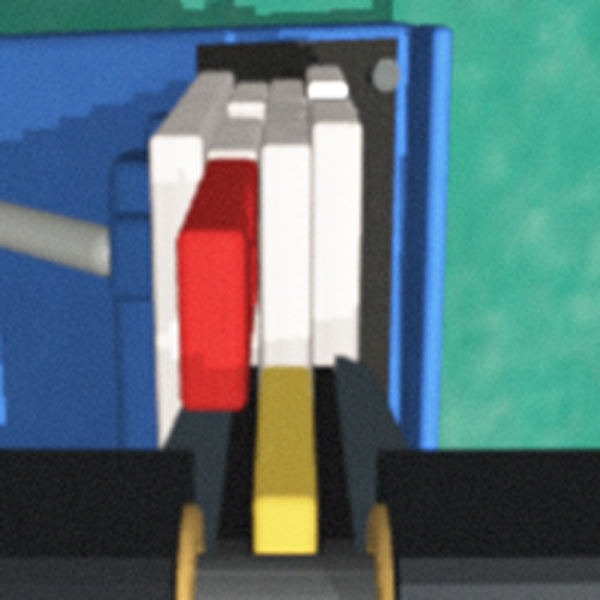

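Call:
arm_command:
  moves:
    - [0,0,0,0,-0.005,0,0]
    - [0,0,0,0,-0.014,0,0]
    - [0,0,0,0,-0.024,0,0]
    - [0,0,0,0,-0.034,0,0]
    - [0,0,0,0,-0.044,0,0]
    - [0,0,0,0,-0.054,0,0]
    - [0,0,0,0,-0.06,0,0]
    - [0,0,0,0,-0.06,0,0]

```text
t: 7.3
tool_pos: [0.473, 0.2289, 0.1736]
tcp_rot: [-1.54, -0.369, -0.399]
ft_force: [0.6, 0.2, 0.8]
grip_width: 0.0078
```

Run:
```python
from h import *
o=bot.get_obs();im=bot.get_image("wrist"); cv2.imwrite("pics/w7.png",im)
print(o["t"],o["ft_force"].round(1),o["grip_width"]); go(YEL,(-1.1,19,176))
cv2.imwrite("pics/w7c.png",crop(im,220,100,420,300,3))
```

```text
7.3 [0.6 0.2 0.8] 0.007789141438679992
tcp [0.4738 0.2283 0.1728] rel [-0.0014  0.0009  0.0007  0.0004  0.0005 -0.0006]
```

View pics/w7c.png

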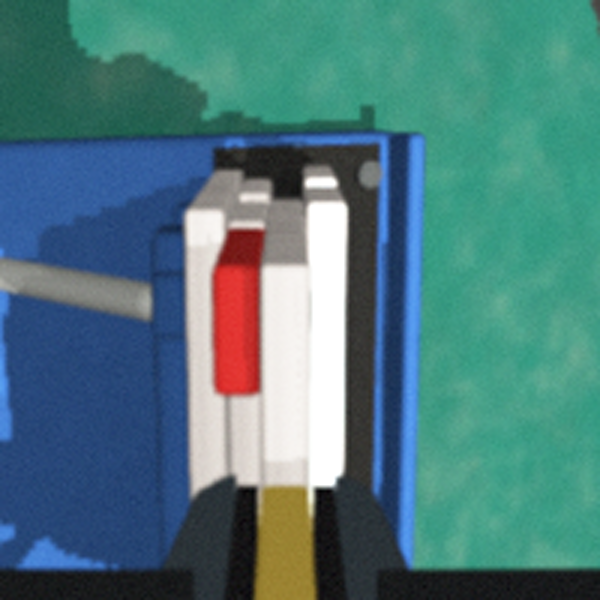

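Call:
arm_command:
  moves:
    - [0,0,0,0,-0.008,0,0]
    - [0,0,0,0,-0.02,0,0]
    - [0,0,0,0,-0.032,0,0]
    - [0,0,0,0,-0.044,0,0]
    - [0,0,0,0,-0.056,0,0]
    - [0,0,0,0,-0.068,0,0]
    - [0,0,0,0,-0.08,0,0]
    - [0,0,0,0,-0.085,0,0]

```text
t: 8.02
tool_pos: [0.4327, 0.2293, 0.248]
tcp_rot: [-1.541, -0.367, -0.398]
ft_force: [0.3, 0.3, -1.2]
grip_width: 0.0076
```

Run:
```python
from h import *
m=bot.camera_model("wrist"); m["W"]=np.array(m["tool_from_camera"])
from scipy.optimize import least_squares
def f(p):
    e,g=p  # TCP at plate (0,18+e,116+g)
    P=np.array([[0,-(150-116-g),29-18-e],[0,-(100-116-g),29-18-e]])/1000
    return proj(m,P)[:,1]-[305.7,262.3]
s=least_squares(f,[0,0]); print(s.x,s.fun, proj(m,np.array([[0,-34,11],[0,16,11]])/1000))
o=bot.get_obs();im=bot.get_image("wrist"); cv2.imwrite("pics/w8.png",im);im=bot.get_image("scene"); cv2.imwrite("pics/s8.png",im)
print(o["t"],o["ft_force"].round(1),o["grip_width"],o["joint_pos"].round(3)); go(YEL,(-1.1,19,261))
for y in (100,18): go(ST,(8,18+y-18,118))
```

```text
[3.23852496 6.49511987] [ 4.96697794e-10 -3.47483819e-10] [[314.62227789 305.36700514]
 [314.56528142 260.4682087 ]]
8.0167 [ 0.3  0.3 -1.2] 0.007638931513381775 [ 0.547  0.118  1.959 -0.409  0.685  0.836]
tcp [0.4339 0.2291 0.2478] rel [-0.0011  0.001   0.0001  0.0007  0.0003 -0.0004]
tcp [ 0.5759 -0.1239  0.1451] rel [-0.1243  0.2537  0.0694  0.084   0.1608 -0.3506]
tcp [ 0.5515 -0.2022  0.1451] rel [-0.1243  0.2537  0.0694  0.0638  0.15   -0.4293]
```

View pics/w8.png

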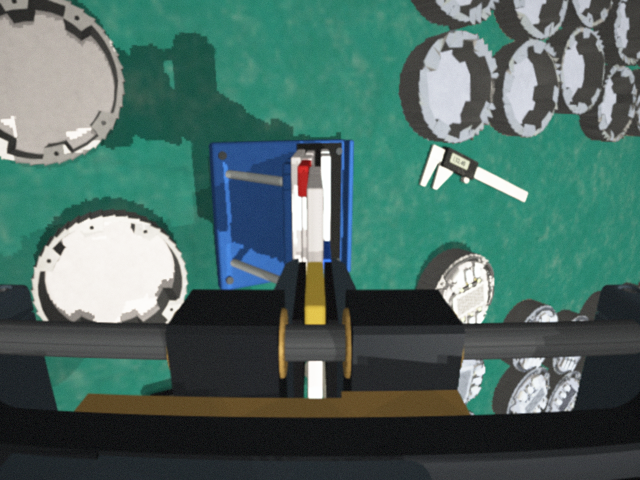

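View pics/s8.png

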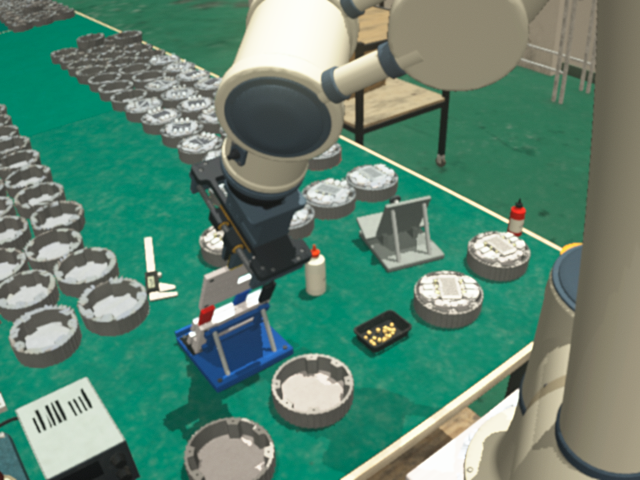

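Run:
```python
from h import *
go(ST,(15,18+90,116+105))
P=np.array(bot.silhouettes("top","oil_bottle")[0]["at"]) if 0 else None
m=cam("top"); print(onz(m,[(315,240)],0.105))
```

```text
tcp [ 0.5444 -0.1057  0.242 ] rel [-0.1243  0.2537  0.0694  0.1014  0.0603 -0.333 ]
[[5.57307205e-01 3.99852652e-04 1.05000000e-01]]
```

Call:
arm_command:
  moves:
    - [0,0,0,0,-0.015,0,0]
    - [0,0,0,0,-0.03,0,0]
    - [-0.01,0.02,0.005,0.006,-0.026,-0.02,0]
    - [-0.02,0.04,0.011,0.016,-0.017,-0.053,0]
    - [-0.03,0.065,0.017,0.026,-0.007,-0.087,0]
    - [-0.045,0.09,0.025,0.036,0.002,-0.12,0]
    - [-0.057,0.117,0.032,0.047,0.012,-0.153,0]
    - [-0.07,0.142,0.039,0.057,0.02,-0.187,0]

```text
t: 8.78
tool_pos: [0.4896, 0.0393, 0.2554]
tcp_rot: [-1.576, -0.212, -0.492]
ft_force: [1.2, 1.2, -1.4]
grip_width: 0.0078
```

Run:
```python
from h import *
o=bot.get_obs(); print(o["t"],o["ft_force"].round(1),o["grip_width"],o["joint_pos"].round(3)); go(ST,(15,18+90,116+105))
```

```text
8.7833 [ 1.2  1.2 -1.4] 0.0078396232449718 [ 0.019  0.084  1.953 -0.136  0.669  0.287]
tcp [ 0.5444 -0.1057  0.242 ] rel [-0.0528  0.1101  0.0288  0.0662  0.0464 -0.1329]
```

Call:
arm_command:
  moves:
    - [-0.01,0.02,0.005,0.011,0.006,-0.03,0]
    - [-0.02,0.04,0.011,0.024,0.014,-0.058,0]
    - [-0.03,0.06,0.017,0.036,0.022,-0.083,0]
    - [-0.04,0.08,0.022,0.048,0.03,-0.103,0]
    - [-0.05,0.1,0.028,0.057,0.037,-0.117,0]
    - [-0.052,0.11,0.0288,0.06,0.04,-0.12,0]
    - [-0.0528,0.11,0.0288,0.06,0.04,-0.12,0]
    - [-0.0528,0.11,0.0288,0.06,0.04,-0.12,0]

```text
t: 9.45
tool_pos: [0.5379, -0.0887, 0.2456]
tcp_rot: [-1.596, -0.095, -0.562]
ft_force: [-0.6, -0.5, -0.9]
grip_width: 0.0079
```

Run:
```python
from h import *
o=bot.get_obs(); print(o["t"],o["ft_force"].round(2),o["ft_torque"].round(2),o["grip_width"],o["joint_pos"].round(3)); go(ST,(12,18+88,116+105)); go(ST,(12,18+88,116+12))
for n in("scene","top","wrist"): cv2.imwrite(f"pics/{n}9.png",bot.get_image(n))
```

```text
9.45 [-0.62 -0.51 -0.91] [ 0.11  0.3  -0.05] 0.0079197076814982 [-0.264  0.18   1.85  -0.022  0.693  0.05 ]
tcp [ 0.5412 -0.1068  0.2408] rel [-0.0013  0.0019 -0.0002  0.0058  0.0078 -0.0163]
tcp [ 0.5773 -0.1181  0.1558] rel [-0.0013  0.0019 -0.0002  0.0058  0.1008 -0.0164]
```

View pics/scene9.png

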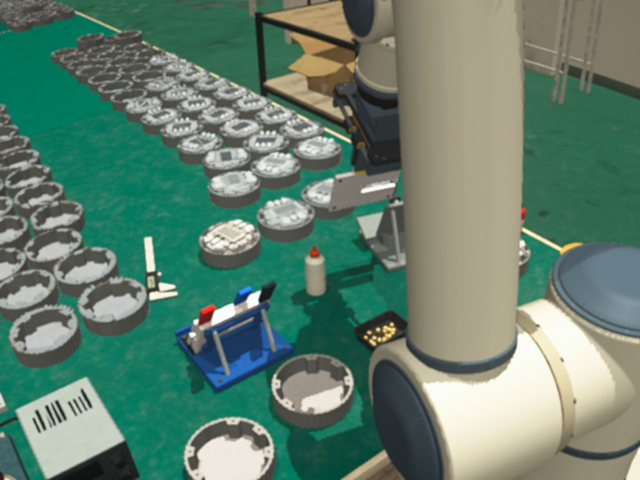

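View pics/top9.png

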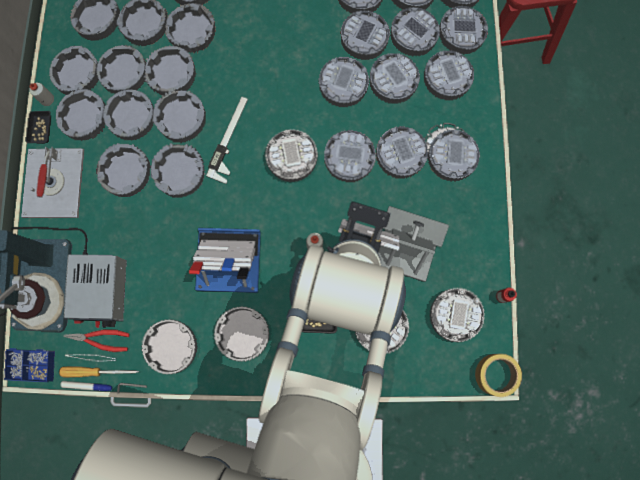

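View pics/wrist9.png

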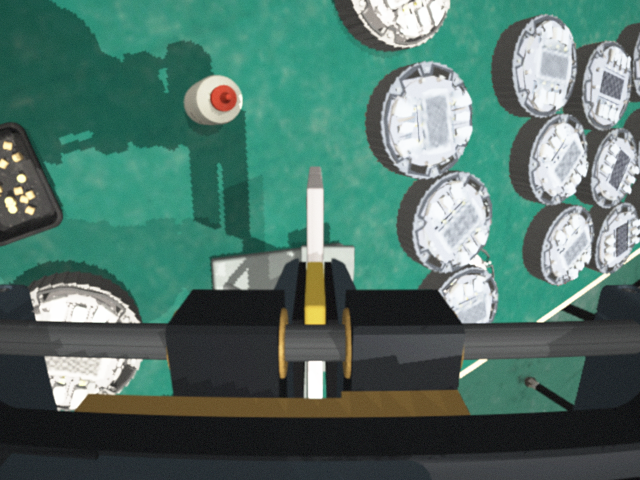

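Run:
```python
from h import *
im=cv2.imread("pics/wrist9.png"); cv2.imwrite("pics/w9c.png",crop(im,265,150,365,270,5))
m=bot.camera_model("wrist"); m["W"]=np.array(m["tool_from_camera"])
for e,f in((0,0),(3,0),(0,3)):
  print(proj(m,np.array([[x,-(z-116-f),65-18-e] for z in(100,0) for x in (-4,4)])/1000).round(1).tolist())
```

```text
[[305.8, 186.9], [323.1, 186.9], [308.6, 164.9], [320.1, 164.9]]
[[305.8, 193.3], [323.1, 193.3], [308.7, 169.2], [320.1, 169.2]]
[[305.9, 185.9], [323.0, 185.9], [308.7, 164.4], [320.0, 164.4]]
```

View pics/w9c.png

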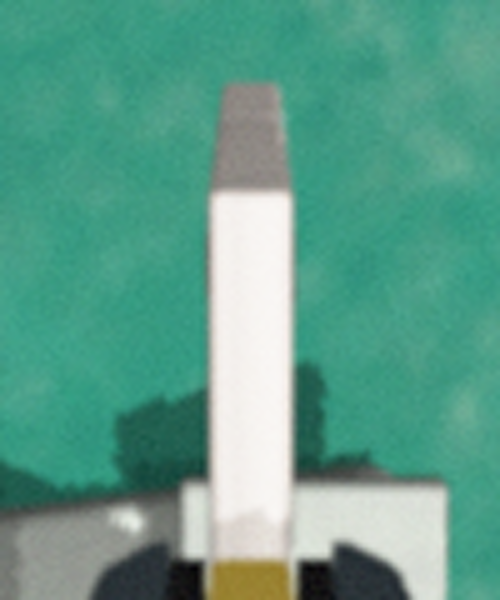

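Call:
arm_command:
  moves:
    - [-0.001,0.002,0,0.002,0.002,-0.008,0]
    - [-0.001,0.002,0,0.005,0.006,-0.014,0]
    - [-0.001,0.002,0,0.0058,0.018,-0.0164,0]
    - [-0.001,0.002,0,0.0058,0.036,-0.0164,0]
    - [-0.001,0.002,0,0.0058,0.054,-0.0164,0]
    - [-0.001,0.002,0,0.0058,0.07,-0.0164,0]
    - [-0.001,0.002,0,0.0058,0.08,-0.0164,0]
    - [-0.001,0.002,0,0.0058,0.085,-0.0164,0]

```text
t: 10.27
tool_pos: [0.5718, -0.1173, 0.1698]
tcp_rot: [-1.596, -0.093, -0.564]
ft_force: [-0.7, 0.3, -0.5]
grip_width: 0.0076
```

```bash
cat >> h.py <<'E'
def inn(M,label=""):
    p,r=tool(); q=M[:3,:3].T@(p-M[:3,3])*1000; dr=(R.from_matrix(tf(M)).inv()*r).as_rotvec()
    o=bot.get_obs(); print(label,"t",round(o["t"],2),"tcp in frame",q.round(1),"rot",dr.round(3),"F(frame)",(M[:3,:3].T@o["ft_force"]).round(1),"grip",round(o["grip_width"]*1000,1))
E
python3 -c "
from h import *
inn(ST)"
```

```text
t 10.27 tcp in frame [ 12.7 105.1 143. ] rot [0.    0.001 0.   ] F(frame) [-0.9  0.1 -0.1] grip 7.6
```

Call:
arm_command:
  moves:
    - [0,0,0,0,0,0,0]
    - [0,0,0,0,0,0,0]
    - [0,0,0,0,0.003,0,0]
    - [0,0,0,0,0.005,0,0]
    - [0,0,0,0,0.008,0,0]
    - [0,0,0,0,0.008,0,0]
    - [0,0,0,0,0.008,0,0]
    - [0,0,0,0,0.008,0,0]

```text
t: 10.93
tool_pos: [0.5749, -0.1179, 0.1639]
tcp_rot: [-1.596, -0.094, -0.565]
ft_force: [-0.4, -1.3, -0.2]
grip_width: 0.0076
```

Run:
```python
from h import *
inn(ST)
for n in("scene","top","wrist"): cv2.imwrite(f"pics/{n}10.png",bot.get_image(n))
im=cv2.imread("pics/top10.png"); cv2.imwrite("pics/top10c.png",crop(im,330,190,460,290,6))
```

```text
t 10.93 tcp in frame [ 13.2 105.5 136.3] rot [ 0.     0.    -0.001] F(frame) [-0.  -1.3 -0.2] grip 7.6
```

View pics/wrist10.png

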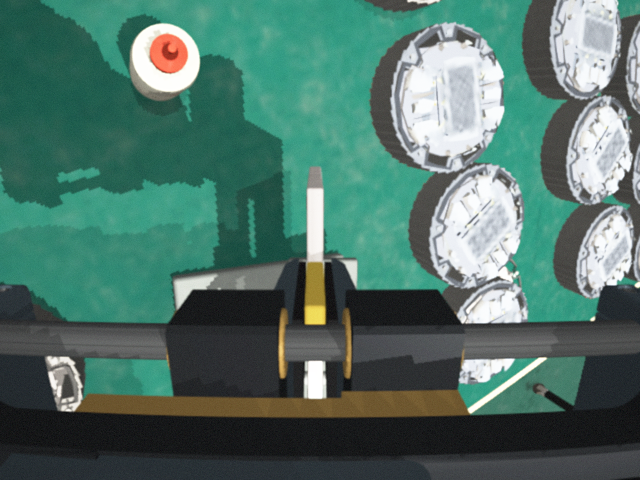

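View pics/top10c.png

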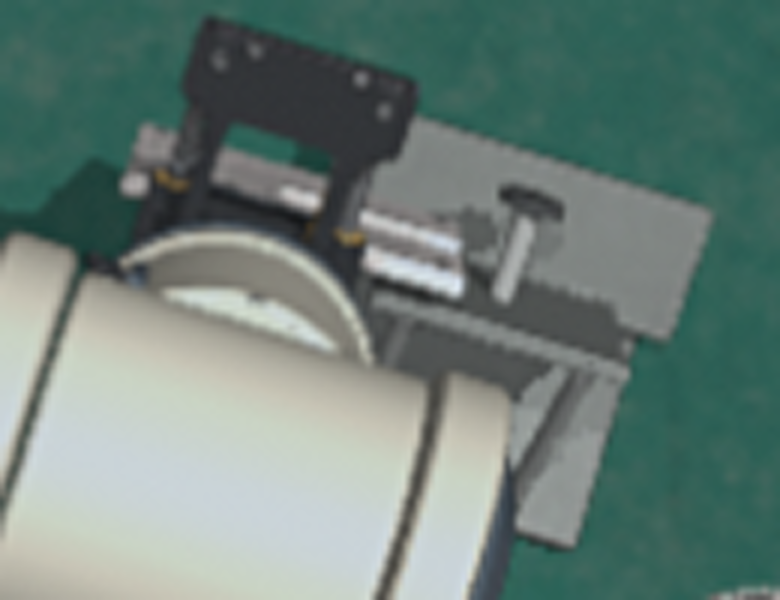

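Call:
arm_command:
  moves:
    - [0,0,0,0,0.005,0,0]
    - [0,0,0,0,0.01,0,0]
    - [0,0,0,0,0.013,0,0]
    - [0,0,0,0,0.015,0,0]
    - [0,0,0,0,0.016,0,0]
    - [0,0,0,0,0.016,0,0]
    - [0,0,0,0,0.016,0,0]
    - [0,0,0,0,0.016,0,0]

```text
t: 11.75
tool_pos: [0.5812, -0.1198, 0.1493]
tcp_rot: [-1.596, -0.094, -0.565]
ft_force: [0.4, -0.1, -1.1]
grip_width: 0.0082
```

```bash
python3 -c "
from h import *
inn(ST)"
```

```text
t 11.75 tcp in frame [ 13.2 105.5 120.3] rot [ 0.     0.    -0.002] F(frame) [-0.1  0.  -1.2] grip 8.2
```

Call:
arm_command:
  moves:
    - [0,0,0,0,0.001,0,0]
    - [0,0,0,0,0.002,0,0]
    - [0,0,0,0,0.002,0,0]
    - [0,0,0,0,0.002,0,0]
    - [0,0,0,0,0.002,0,0]
    - [0,0,0,0,0.002,0,0]
    - [0,0,0,0,0.002,0,0]
    - [0,0,0,0,0.002,0,0]

```text
t: 12.42
tool_pos: [0.5819, -0.1201, 0.1474]
tcp_rot: [-1.596, -0.094, -0.565]
ft_force: [0.1, 0.3, -1.1]
grip_width: 0.0079
```

```bash
python3 -c "
from h import *
inn(ST)"
```

```text
t 12.42 tcp in frame [ 13.2 105.5 118.3] rot [ 0.     0.    -0.001] F(frame) [-0.4  0.3 -1. ] grip 7.9
```

Call:
arm_command:
  moves:
    - [0,0,0,0,0.001,0,0]
    - [0,0,0,0,0.002,0,0]
    - [0,0,0,0,0.002,0,0]
    - [0,0,0,0,0.002,0,0]
    - [0,0,0,0,0.002,0,0]
    - [0,0,0,0,0.002,0,0]
    - [0,0,0,0,0.002,0,0]
    - [0,0,0,0,0.002,0,0]

```text
t: 13.08
tool_pos: [0.5827, -0.1203, 0.1456]
tcp_rot: [-1.596, -0.094, -0.565]
ft_force: [0.7, -0.1, -1.1]
grip_width: 0.0076
```

```bash
python3 -c "
from h import *
inn(ST)"
```

```text
t 13.08 tcp in frame [ 13.1 105.5 116.3] rot [ 0.     0.    -0.001] F(frame) [ 0.2  0.1 -1.3] grip 7.6
```

Not yet in contact; continue in 1.5 mm steps.

Call:
arm_command:
  moves:
    - [0,0,0,0,0.001,0,0]
    - [0,0,0,0,0.0015,0,0]
    - [0,0,0,0,0.0015,0,0]
    - [0,0,0,0,0.0015,0,0]
    - [0,0,0,0,0.0015,0,0]
    - [0,0,0,0,0.0015,0,0]
    - [0,0,0,0,0.0015,0,0]
    - [0,0,0,0,0.0015,0,0]

```text
t: 13.75
tool_pos: [0.5833, -0.12, 0.1452]
tcp_rot: [-1.596, -0.095, -0.566]
ft_force: [-11.9, 9.8, 23.2]
grip_width: 0.0078
```

```bash
python3 -c "
from h import *
inn(ST)"
```

```text
t 13.75 tcp in frame [ 13.4 105.9 115.8] rot [ 0.001  0.    -0.003] F(frame) [-3.6  5.8 27. ] grip 7.8
```

Call:
arm_command:
  moves:
    - [0,0,0,0,0.001,0,0]
    - [0,0,0,0,0.0015,0,0]
    - [0,0,0,0,0.0015,0,0]
    - [0,0,0,0,0.0015,0,0]
    - [0,0,0,0,0.0015,0,0]
    - [0,0,0,0,0.0015,0,0]
    - [0,0,0,0,0.0015,0,0]
    - [0,0,0,0,0.0015,0,0]

```text
t: 14.42
tool_pos: [0.5839, -0.1197, 0.1446]
tcp_rot: [-1.595, -0.096, -0.567]
ft_force: [-18.2, 19.1, 39.6]
grip_width: 0.008
```

```bash
python3 -c "
from h import *
inn(ST)"
```

```text
t 14.42 tcp in frame [ 13.7 106.5 115. ] rot [ 0.001  0.    -0.003] F(frame) [-4.9 12.8 45.5] grip 8.0
```

Call:
arm_command:
  moves:
    - [0,0,0,0,-0.003,0,0]
    - [0,0,0,0,-0.005,0,0]
    - [0,0,0,-0.003,-0.005,0,0]
    - [0,0,0,-0.005,-0.005,0,0]
    - [0,0,0,-0.005,-0.005,0,0]
    - [0,0,0,-0.005,-0.005,0,0]
    - [0,0,0,-0.005,-0.005,0,0]
    - [0,0,0,-0.005,-0.005,0,0]

```text
t: 15.08
tool_pos: [0.5776, -0.1187, 0.1452]
tcp_rot: [-1.596, -0.094, -0.565]
ft_force: [-0.6, -0.2, -1.6]
grip_width: 0.0078
```

Run:
```python
from h import *
inn(ST)
cv2.imwrite("pics/top11c.png",crop(bot.get_image("top"),360,190,450,260,8))
im=bot.get_image("wrist");cv2.imwrite("pics/w11c.png",crop(im,265,150,365,270,5))
```

```text
t 15.08 tcp in frame [  8.2 105.5 118.1] rot [ 0.     0.    -0.001] F(frame) [-1.1 -0.4 -1.2] grip 7.8
```

View pics/top11c.png

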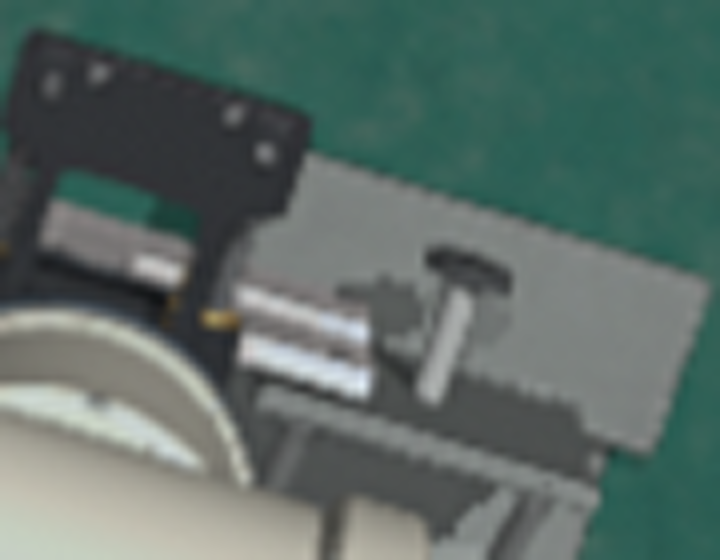

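View pics/w11c.png

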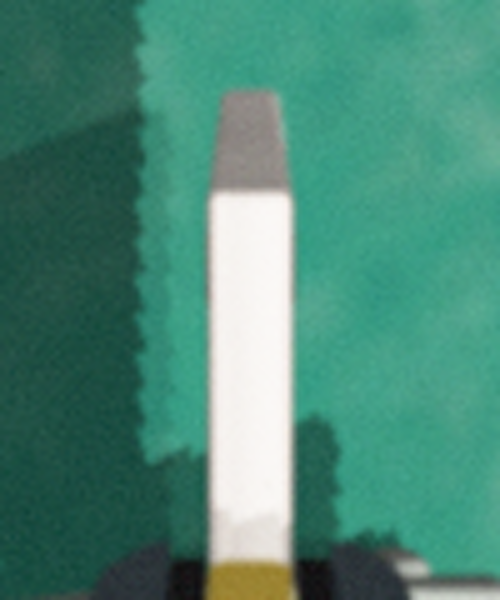

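Call:
arm_command:
  moves:
    - [0,0,0,0,0,-0.005,0]
    - [0,0,0,0,0,-0.011,0]
    - [0,0,0,0,0,-0.017,0]
    - [0,0,0,0,0,-0.023,0]
    - [0,0,0,0,0,-0.029,0]
    - [0,0,0,0,0,-0.034,0]
    - [0,0,0,0,0,-0.036,0]
    - [0,0,0,0,0,-0.036,0]

```text
t: 15.85
tool_pos: [0.5667, -0.1537, 0.1453]
tcp_rot: [-1.596, -0.094, -0.566]
ft_force: [0.2, -0.2, -1.8]
grip_width: 0.0079
```

Run:
```python
from h import *
inn(ST)
cv2.imwrite("pics/top12c.png",crop(bot.get_image("top"),360,190,450,260,8))
```

```text
t 15.85 tcp in frame [  8.2  68.8 118.3] rot [-0.     0.001 -0.001] F(frame) [-0.5 -0.1 -1.8] grip 7.9
```

View pics/top12c.png

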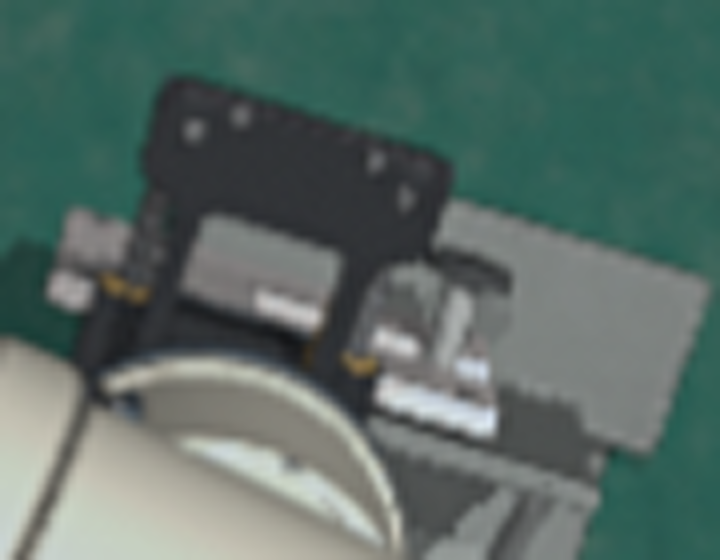

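Call:
arm_command:
  moves:
    - [0,0,0,0,0,-0.006,0]
    - [0,0,0,0,0,-0.014,0]
    - [0,0,0,0,0,-0.022,0]
    - [0,0,0,0,0,-0.03,0]
    - [0,0,0,0,0,-0.038,0]
    - [0,0,0,0,0,-0.044,0]
    - [0,0,0,0,0,-0.047,0]
    - [0,0,0,0,0,-0.048,0]

```text
t: 16.57
tool_pos: [0.5524, -0.1993, 0.1453]
tcp_rot: [-1.596, -0.094, -0.566]
ft_force: [-0.3, -0.1, -1.7]
grip_width: 0.0077
```

Run:
```python
from h import *
inn(ST)
```

```text
t 16.57 tcp in frame [  8.1  21.  118.2] rot [-0.     0.001 -0.001] F(frame) [-0.9 -0.2 -1.4] grip 7.7
```

Call:
arm_command:
  moves:
    - [0,0,0,0,0,-0.001,0]
    - [0,0,0,0,0,-0.002,0]
    - [0,0,0,0,0,-0.002,0]
    - [0,0,0,0,0,-0.002,0]
    - [0,0,0,0,0,-0.002,0]
    - [0,0,0,0,0,-0.002,0]
    - [0,0,0,0,0,-0.002,0]
    - [0,0,0,0,0,-0.002,0]

```text
t: 17.23
tool_pos: [0.552, -0.2007, 0.1453]
tcp_rot: [-1.596, -0.094, -0.565]
ft_force: [-0.4, -0.8, -1.5]
grip_width: 0.0076
```

Run:
```python
from h import *
inn(ST)
cv2.imwrite("pics/top13c.png",crop(bot.get_image("top"),360,190,450,260,8))
```

```text
t 17.23 tcp in frame [  8.1  19.6 118.2] rot [ 0.     0.    -0.001] F(frame) [-0.8 -0.9 -1.3] grip 7.6
```

View pics/top13c.png

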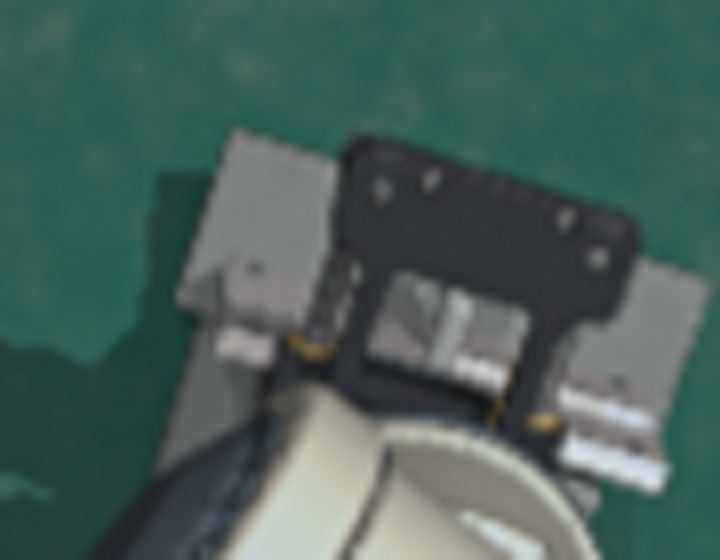

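Call:
arm_command:
  moves:
    - [0,0,0,0,0,-0.001,0]
    - [0,0,0,0,0,-0.0015,0]
    - [0,0,0,0,0,-0.0015,0]
    - [0,0,0,0,0,-0.0015,0]
    - [0,0,0,0,0,-0.0015,0]
    - [0,0,0,0,0,-0.0015,0]
    - [0,0,0,0,0,-0.0015,0]
    - [0,0,0,0,0,-0.0015,0]

```text
t: 17.95
tool_pos: [0.5515, -0.202, 0.1453]
tcp_rot: [-1.596, -0.094, -0.565]
ft_force: [2.2, 5.2, 0.4]
grip_width: 0.0079
```

Run:
```python
from h import *
inn(ST)
```

```text
t 17.95 tcp in frame [  8.1  18.2 118.3] rot [ 0.     0.    -0.001] F(frame) [0.6 5.6 0.2] grip 7.9
```

Call:
arm_command:
  moves:
    - [0,0,0,-0.001,0,0.0005,0]
    - [0,0,0,-0.002,0,0.0005,0]
    - [0,0,0,-0.003,0,0.0005,0]
    - [0,0,0,-0.0035,0.0005,0.0005,0]
    - [0,0,0,-0.0035,0.001,0.0005,0]
    - [0,0,0,-0.0035,0.0015,0.0005,0]
    - [0,0,0,-0.0035,0.0015,0.0005,0]
    - [0,0,0,-0.0035,0.0015,0.0005,0]

```text
t: 18.62
tool_pos: [0.5491, -0.2009, 0.1423]
tcp_rot: [-1.596, -0.094, -0.565]
ft_force: [-0.2, 2.7, -0.9]
grip_width: 0.0079
```

Run:
```python
from h import *
inn(ST)
```

```text
t 18.62 tcp in frame [  4.4  18.5 116.6] rot [ 0.     0.    -0.001] F(frame) [-1.3  2.5 -0.4] grip 7.9
```

Call:
arm_command:
  moves:
    - [0,0,0,-0.001,0.0004,0,0]
    - [0,0,0,-0.001,0.0004,0,0]
    - [0,0,0,-0.001,0.0004,0,0]
    - [0,0,0,-0.001,0.0004,0,0]
    - [0,0,0,-0.001,0.0004,0,0]
    - [0,0,0,-0.001,0.0004,0,0]
    - [0,0,0,-0.001,0.0004,0,0]
    - [0,0,0,-0.001,0.0004,0,0]

```text
t: 19.28
tool_pos: [0.5486, -0.2008, 0.1418]
tcp_rot: [-1.596, -0.094, -0.566]
ft_force: [3.3, 2.0, 0.3]
grip_width: 0.0074
```

Run:
```python
from h import *
inn(ST)
```

```text
t 19.28 tcp in frame [  3.8  18.5 116.4] rot [ 0.     0.    -0.002] F(frame) [ 2.5  2.9 -0.8] grip 7.4
```

Call:
arm_command:
  moves:
    - [0,0,0,0,0,0,0.1]
    - [0,0,0,0,0,0,0.15]
    - [0,0,0,0,0,0,0.2]
    - [0,0,0,0,0,0,0.25]
    - [0,0,0,0,0,0,0.25]
    - [0,0,0,0,0,0,0.25]
    - [0,0,0,0,0,0,0.25]
    - [0,0,0,0,0,0,0.25]

```text
t: 19.95
tool_pos: [0.5485, -0.2008, 0.1417]
tcp_rot: [-1.596, -0.094, -0.565]
ft_force: [0.0, -0.7, 0.6]
grip_width: 0.0228
```

Run:
```python
from h import *
inn(ST)
im=bot.get_image("wrist");cv2.imwrite("pics/w14.png",im);im=bot.get_image("top");cv2.imwrite("pics/top14c.png",crop(im,360,190,450,260,8))
```

```text
t 19.95 tcp in frame [  3.6  18.5 116.3] rot [ 0.     0.    -0.001] F(frame) [ 0.4 -0.6  0.5] grip 22.8
```

View pics/w14.png

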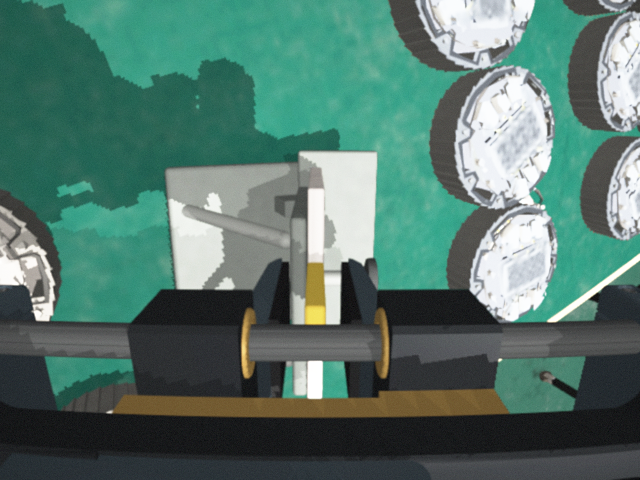

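Yellow stands against the face (plate edge at column 315, rows 168–260), the fingers are clear of the tab. Retreat along the tool axis.

Call:
arm_command:
  moves:
    - [0,0,0,0,-0.008,0,0.25]
    - [0,0,0,0,-0.02,0,0.25]
    - [0,0,0,0,-0.035,0,0.25]
    - [0,0,0,0,-0.055,0,0.25]
    - [0,0,0,0,-0.075,0,0.3]
    - [0,0,0,0,-0.09,0,0.4]
    - [0,0,0,0,-0.1,0,0.45]
    - [0,0,0,0,-0.1,0,0.45]

```text
t: 20.72
tool_pos: [0.5096, -0.1888, 0.2352]
tcp_rot: [-1.597, -0.097, -0.567]
ft_force: [0.8, 0.5, -0.4]
grip_width: 0.0406
```

Run:
```python
from h import *
inn(ST)
im=bot.get_image("wrist");cv2.imwrite("pics/w15.png",im)
im=bot.get_image("scene");cv2.imwrite("pics/s15c.png",crop(im,160,240,320,400,4)[:600])
im=bot.get_image("top");cv2.imwrite("pics/top15.png",im);cv2.imwrite("pics/top15c.png",crop(im,180,215,280,305,6))
go(BLU,(0,-18,260))
```

```text
t 20.72 tcp in frame [  4.4  18.4 218.3] rot [-0.     0.    -0.004] F(frame) [ 0.4  0.7 -0.6] grip 40.6
tcp [0.4436 0.1949 0.2475] rel [ 0.1231 -0.253  -0.0683 -0.1557 -0.0857  0.3465]
```

View pics/w15.png

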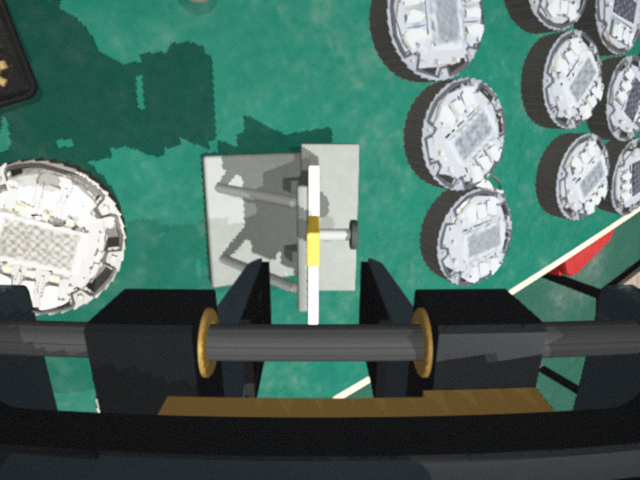

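View pics/top15c.png

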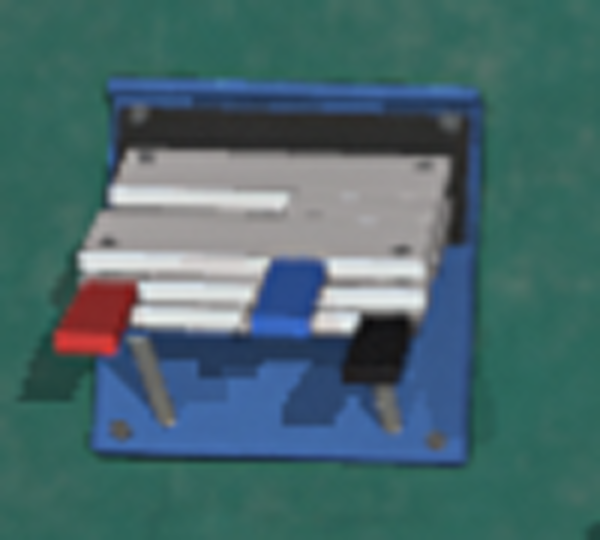

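View pics/s15c.png

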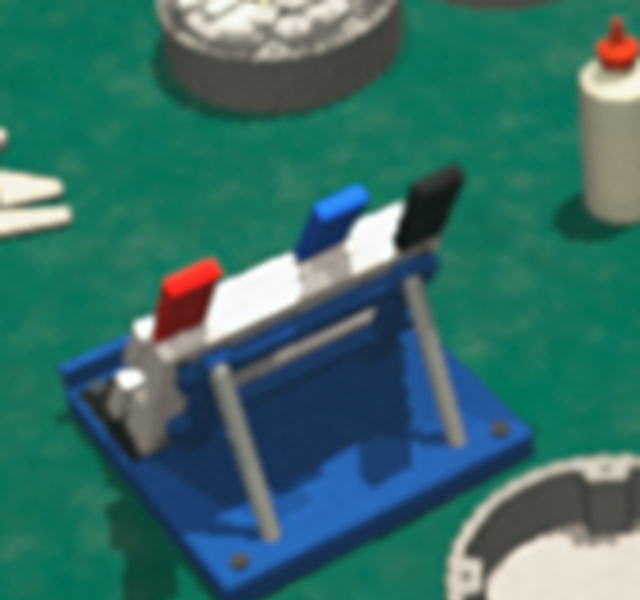

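Run:
```python
from h import *
print(rel([0.50,0.10,0.28],frame(-0.02)).round(4))
```

```text
[ 0.0589 -0.2783  0.4171 -0.0674 -0.082   0.2727]
```

Call:
arm_command:
  moves:
    - [0.008,-0.035,0.052,-0.008,-0.02,0.02,0.45]
    - [0.015,-0.07,0.104,-0.017,-0.035,0.055,0.45]
    - [0.022,-0.104,0.156,-0.025,-0.045,0.09,0.45]
    - [0.029,-0.14,0.21,-0.034,-0.055,0.125,0.45]
    - [0.037,-0.174,0.26,-0.042,-0.063,0.16,0.45]
    - [0.044,-0.21,0.313,-0.05,-0.07,0.195,0.45]
    - [0.052,-0.243,0.365,-0.059,-0.077,0.235,0.45]
    - [0.059,-0.278,0.417,-0.067,-0.082,0.27,0.45]

```text
t: 21.53
tool_pos: [0.4994, 0.0997, 0.2801]
tcp_rot: [-1.571, 0.016, -0.012]
ft_force: [0.5, -0.4, -0.4]
grip_width: 0.041
```

Call:
arm_command:
  moves:
    - [0,0,0,0,0,0,0.4]
    - [0,0,0,0,0,0,0.4]
    - [0,0,0,0,0,0,0.4]
    - [0,0,0,0,0,0,0.4]
    - [0,0,0,0,0,0,0.4]
    - [0,0,0,0,0,0,0.4]
    - [0,0,0,0,0,0,0.4]
    - [0,0,0,0,0,0,0.4]

```text
t: 22.2
tool_pos: [0.4995, 0.0968, 0.2808]
tcp_rot: [-1.571, 0.016, -0.017]
ft_force: [-0.5, 1.3, -0.5]
grip_width: 0.0363
```

Run:
```python
from h import *
import pickle
o=bot.get_obs(); im=bot.get_image("wrist"); cv2.imwrite("pics/w16.png",im); pickle.dump(o,open("w16.pkl","wb"))
print(o["t"],o["tool_pos"],o["joint_velocities"].round(3))
cv2.imwrite("pics/w16c.png",crop(im,250,0,410,150,5)[:,:800][:600])
cv2.imwrite("pics/w16d.png",crop(im,250,50,410,170,5)[:,:800])
```

```text
22.2 [0.49952279 0.09684902 0.28075019] [ 0.008  0.    -0.001  0.    -0.001 -0.001]
```

View pics/w16.png

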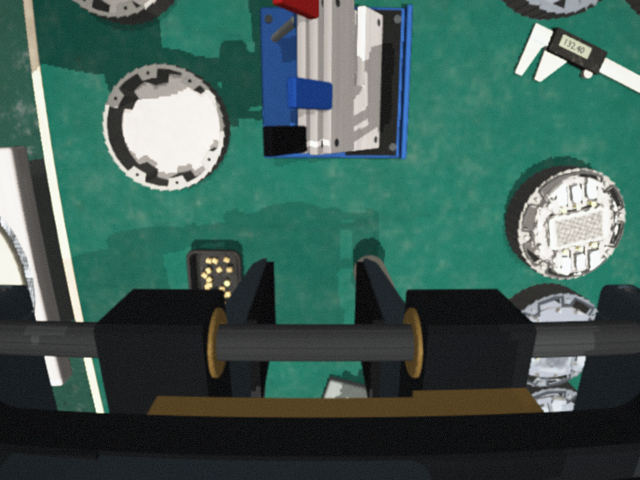

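View pics/w16d.png

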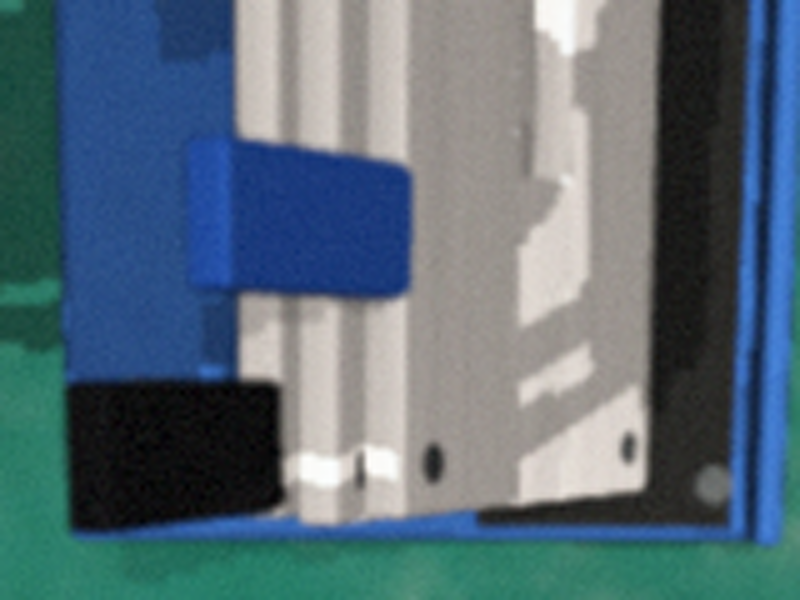

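```bash
cat > fit3.py <<'E'
from h import *
import pickle
from scipy.optimize import least_squares
c=cam("wrist",pickle.load(open("w16.pkl","rb")))
B=[((296.6,78),(4,-7,150)),((297,107.6),(4,-29,150)),((288,78.4),(-4,-7,150)),((288.2,107.2),(-4,-29,150)),((332,83),(4,-7,100)),((331.6,109.4),(4,-29,100)),((331.4,152.4),(4,-65,100)),((378.6,148),(4,-65,0))]
def res(p,full=False):
    M=R.from_euler('z',p[2]).as_matrix()@R.from_euler('y',-p[3]).as_matrix()
    o=np.array([proj(c,M@(np.array(P)/1000)+[p[0],p[1],0.016+.004*np.sin(p[3])+(p[4] if len(p)>4 else 0)])[0]-px for px,P in B])
    return o if full else o.ravel()
for p0 in ([0.56,0.21,-0.02,0.5],[0.56,0.21,-0.02,0.5,0]):
    s=least_squares(res,p0); print(s.x.round(4),np.degrees(s.x[3]).round(1)); print(res(s.x,True).round(1).tolist())
E
python3 fit3.py
```

```text
[ 0.5664  0.2105 -0.0175  0.5623] 32.2
[[0.1, -1.6], [0.1, 0.7], [-0.4, -1.3], [-0.1, 1.4], [-0.2, -1.0], [0.1, 0.5], [0.0, 1.7], [0.4, -0.1]]
[ 0.5694  0.2102 -0.031   0.5886 -0.0126] 33.7
[[0.3, -0.6], [-0.1, 0.2], [0.3, -0.4], [0.2, 0.8], [-0.2, 0.0], [-0.2, 0.4], [-0.8, -0.1], [0.5, -0.5]]
```

```bash
cat >> h.py <<'E'
BL2=plate_pose([0.5664,0.2104,0.0181],-0.021,0.567)
E
python3 - <<'E'
from h import *
go(BL2,(0,-18,195))
E
```

```text
tcp [0.4613 0.1946 0.1826] rel [-0.000e+00  2.000e-04 -5.663e-01 -4.030e-02  9.810e-02  9.680e-02]
```

Call:
arm_command:
  moves:
    - [0,0,-0.08,-0.006,0.0,0.015,0.42]
    - [0,0,-0.17,-0.012,0.002,0.03,0.42]
    - [0,0,-0.27,-0.02,0.01,0.05,0.42]
    - [0,0,-0.37,-0.028,0.022,0.07,0.42]
    - [0,0,-0.46,-0.034,0.045,0.085,0.42]
    - [0,0,-0.54,-0.039,0.065,0.095,0.42]
    - [0,0,-0.566,-0.04,0.087,0.097,0.42]
    - [0,0,-0.566,-0.04,0.098,0.097,0.42]

```text
t: 22.92
tool_pos: [0.4613, 0.1954, 0.1851]
tcp_rot: [-1.53, -0.43, -0.46]
ft_force: [2.6, -1.7, 0.0]
grip_width: 0.0386
```

Call:
arm_command:
  moves:
    - [0,0,0,0,0,0,0.42]
    - [0,0,0,0,0,0,0.42]
    - [0,0,0,0,0,0,0.42]
    - [0,0,0,0,0,0,0.42]
    - [0,0,0,0,0,0,0.42]
    - [0,0,0,0,0,0,0.42]
    - [0,0,0,0,0,0,0.42]
    - [0,0,0,0,0,0,0.42]

```text
t: 23.58
tool_pos: [0.4626, 0.1939, 0.1855]
tcp_rot: [-1.533, -0.427, -0.461]
ft_force: [-0.3, -0.6, 0.2]
grip_width: 0.0383
```

Run:
```python
from h import *
o=bot.get_obs(); im=bot.get_image("wrist")
inn(BL2)
c=cam("wrist",o)
P=np.array([tcp_on(BL2,(x,-18+d,150)) for x,d in((-4,-11),(4,-11),(4,11),(-4,11))]); q=proj(c,P); print(q.round(1).tolist())
cv2.imwrite("pics/w17.png",im)
cv2.polylines(im,[np.round(q*16).astype(int)],True,(0,255,0),1,shift=4)
cv2.imwrite("pics/w17c.png",crop(im,240,140,400,290,4)[:600])
```

```text
t 23.63 tcp in frame [  2.5 -18.6 196.7] rot [-0.002  0.     0.001] F(frame) [ 0.5 -0.4  0.4] grip 38.2
[[303.2, 277.8], [317.1, 277.8], [317.2, 241.0], [302.9, 241.0]]
```

View pics/w17c.png

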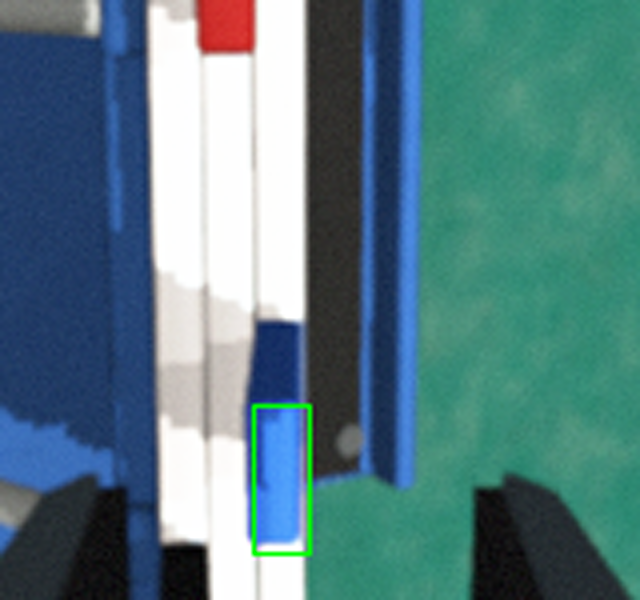

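Call:
arm_command:
  moves:
    - [0.002,0,-0.001,-0.0033,0.012,0.0014,0.42]
    - [0.002,0,-0.001,-0.0033,0.028,0.0014,0.42]
    - [0.002,0,-0.001,-0.0033,0.044,0.0014,0.42]
    - [0.002,0,-0.001,-0.0033,0.06,0.0014,0.42]
    - [0.002,0,-0.001,-0.0033,0.072,0.0014,0.42]
    - [0.002,0,-0.001,-0.0033,0.078,0.0014,0.42]
    - [0.002,0,-0.001,-0.0033,0.0807,0.0014,0.42]
    - [0.002,0,-0.001,-0.0033,0.0807,0.0014,0.42]

```text
t: 24.3
tool_pos: [0.5044, 0.195, 0.1181]
tcp_rot: [-1.533, -0.429, -0.455]
ft_force: [0.2, -0.5, 0.8]
grip_width: 0.0384
```

Run:
```python
from h import *
inn(BL2); im=bot.get_image("wrist")
cv2.imwrite("pics/w18c.png",crop(im,220,140,420,340,3))
```

```text
t 24.3 tcp in frame [  1.7 -16.7 117.4] rot [-0.001 -0.004  0.004] F(frame) [ 0.6 -0.5  0.6] grip 38.4
```

View pics/w18c.png

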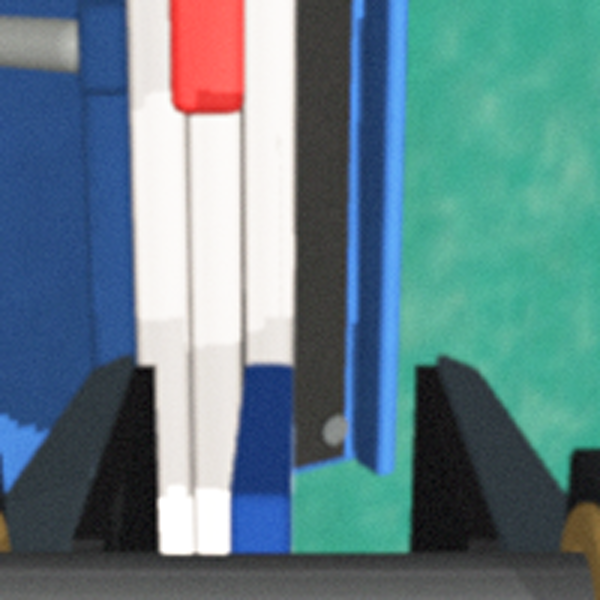

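Call:
arm_command:
  moves:
    - [0,0,0,0,0,0,0.42]
    - [0,0,0,0,0,0,0.42]
    - [0,0,0,0,0,0,0.42]
    - [0,0,0,0,0,0,0.42]
    - [0,0,0,0,0,0,0.42]
    - [0,0,0,0,0,0,0.38]
    - [0,0,0,0,0,0,0.34]
    - [0,0,0,0,0,0,0.3]

```text
t: 25.02
tool_pos: [0.5037, 0.195, 0.1177]
tcp_rot: [-1.532, -0.425, -0.457]
ft_force: [0.1, -0.0, -0.1]
grip_width: 0.0283
```

Run:
```python
from h import *
inn(BL2); im=bot.get_image("wrist")
cv2.imwrite("pics/w19c.png",crop(im,220,140,420,340,3))
```

```text
t 25.02 tcp in frame [  0.9 -16.7 117.5] rot [-0.001 -0.     0.005] F(frame) [ 0.  -0.  -0.1] grip 28.3
```

View pics/w19c.png

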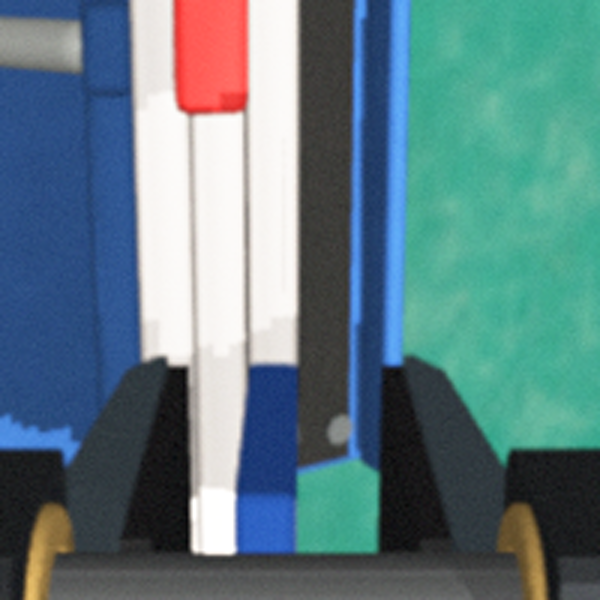

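Call:
arm_command:
  moves:
    - [0,0,-0.003,-0.001,0.001,-0.0004,0.3]
    - [0,0,-0.005,-0.0017,0.0013,-0.0004,0.28]
    - [0,0,-0.005,-0.0017,0.0013,-0.0004,0.25]
    - [0,0,-0.005,-0.0017,0.0013,-0.0004,0.15]
    - [0,0,-0.005,-0.0017,0.0013,-0.0004,0.05]
    - [0,0,-0.005,-0.0017,0.0013,-0.0004,0]
    - [0,0,-0.005,-0.0017,0.0013,-0.0004,0]
    - [0,0,-0.005,-0.0017,0.0013,-0.0004,0]
  grip_force: 40

```text
t: 25.73
tool_pos: [0.5038, 0.1952, 0.118]
tcp_rot: [-1.533, -0.425, -0.458]
ft_force: [-0.1, 0.5, -2.8]
grip_width: 0.0079
```

Run:
```python
from h import *
inn(BL2); im=bot.get_image("wrist")
cv2.imwrite("pics/w20c.png",crop(im,220,140,420,340,3))
```

```text
t 25.73 tcp in frame [  1.1 -16.5 117.7] rot [-0.002 -0.     0.004] F(frame) [-1.6  0.5 -2.3] grip 7.9
```

View pics/w20c.png

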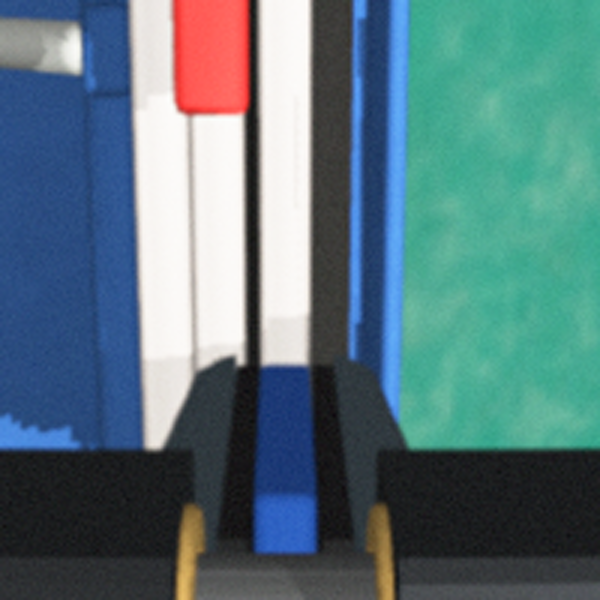

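Run:
```python
from h import *
print(bot.get_obs()["joint_pos"].round(3),bot.get_obs()["joint_velocities"].round(3))
```

```text
[ 0.404  0.428  2.11  -1.223  0.238  1.579] [-0.    -0.002  0.     0.001  0.    -0.   ]
```

Call:
arm_command:
  moves:
    - [0,0,0,0,-0.005,0,0]
    - [0,0,0,0,-0.014,0,0]
    - [0,0,0,0,-0.024,0,0]
    - [0,0,0,0,-0.034,0,0]
    - [0,0,0,0,-0.044,0,0]
    - [0,0,0,0,-0.054,0,0]
    - [0,0,0,0,-0.06,0,0]
    - [0,0,0,0,-0.06,0,0]

```text
t: 26.45
tool_pos: [0.4715, 0.1961, 0.1697]
tcp_rot: [-1.532, -0.426, -0.459]
ft_force: [0.5, 0.2, -3.0]
grip_width: 0.0076
```

Run:
```python
from h import *
inn(BL2); im=bot.get_image("wrist");print(bot.get_obs()["joint_pos"].round(3))
cv2.imwrite("pics/w21c.png",crop(im,220,100,420,300,3))
cv2.imwrite("pics/s21c.png",crop(bot.get_image("scene"),160,230,320,390,4)[:600])
```

```text
t 26.45 tcp in frame [  1.7 -16.3 178.7] rot [-0.001 -0.     0.003] F(frame) [-1.2  0.3 -2.8] grip 7.6
[ 0.443  0.284  2.111 -0.821  0.334  1.193]
```

View pics/w21c.png

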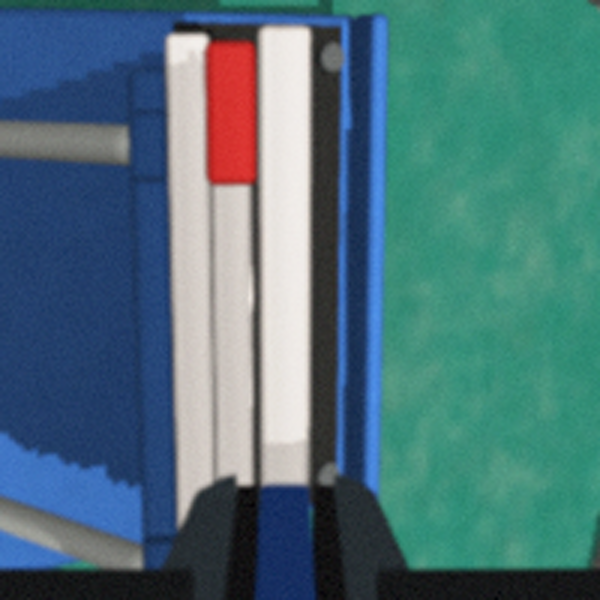

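View pics/s21c.png

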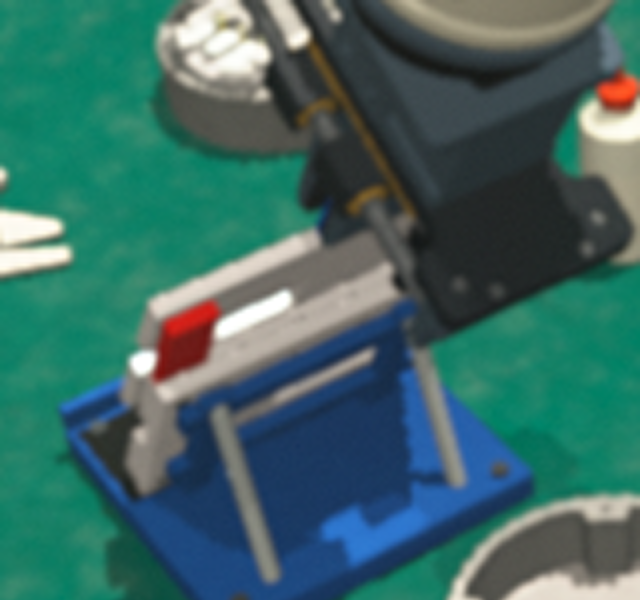

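Call:
arm_command:
  moves:
    - [0,0,0,0,-0.008,0,0]
    - [0,0,0,0,-0.02,0,0]
    - [0,0,0,0,-0.034,0,0]
    - [0,0,0,0,-0.05,0,0]
    - [0,0,0,0.01,-0.066,0,0]
    - [0,0,0,0.02,-0.082,0,0]
    - [0,0,0,0.03,-0.098,0,0]
    - [0,0,0,0.036,-0.106,0,0]

```text
t: 27.22
tool_pos: [0.4462, 0.1968, 0.2793]
tcp_rot: [-1.532, -0.426, -0.459]
ft_force: [1.1, 1.4, -1.3]
grip_width: 0.0081
```

Run:
```python
from h import *
inn(BL2); im=bot.get_image("wrist");print(bot.get_obs()["joint_pos"].round(3),bot.get_obs()["tool_pos"].round(3))
cv2.imwrite("pics/w22.png",im)
go(ST,(18,-18-95,116+110))
```

```text
t 27.22 tcp in frame [ 39.2 -16.1 284.7] rot [-0.001  0.     0.002] F(frame) [ 0.2  1.5 -1.7] grip 8.1
[ 0.479  0.047  1.978 -0.437  0.655  0.788] [0.447 0.197 0.281]
tcp [ 0.4793 -0.3169  0.2478] rel [-0.1326  0.247   0.1467  0.0191  0.051  -0.5132]
```

View pics/w22.png

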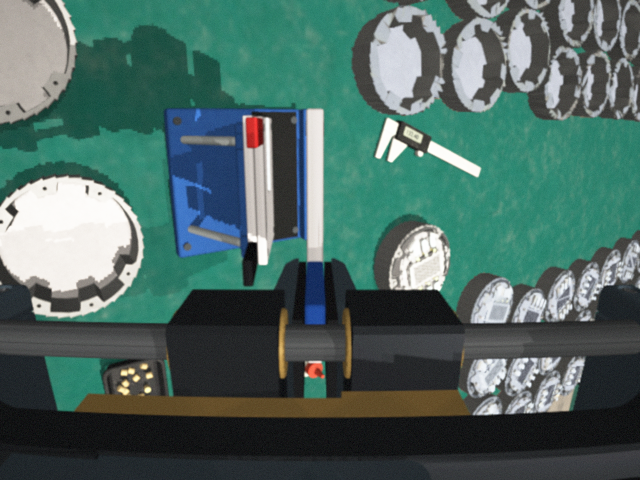

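Run:
```python
from h import *
go(ST,(30,-18-93,266))
```

```text
tcp [ 0.4749 -0.3134  0.2892] rel [-0.1326  0.247   0.1467  0.0375  0.0136 -0.5098]
```

Call:
arm_command:
  moves:
    - [-0.004,0.007,0.004,0.001,0,-0.015,0]
    - [-0.012,0.022,0.013,0.003,0.001,-0.046,0]
    - [-0.02,0.038,0.023,0.006,0.002,-0.079,0]
    - [-0.029,0.054,0.032,0.008,0.003,-0.112,0]
    - [-0.038,0.07,0.042,0.011,0.004,-0.145,0]
    - [-0.046,0.086,0.051,0.013,0.005,-0.178,0]
    - [-0.055,0.102,0.061,0.016,0.006,-0.212,0]
    - [-0.064,0.119,0.07,0.018,0.0065,-0.245,0]

```text
t: 27.93
tool_pos: [0.4586, -0.0509, 0.2813]
tcp_rot: [-1.569, -0.264, -0.51]
ft_force: [1.2, 0.8, -1.6]
grip_width: 0.0077
```

Run:
```python
from h import *
go(ST,(30,-18-93,266)); print(bot.get_obs()["joint_pos"].round(3),bot.get_obs()["t"])
```

```text
tcp [ 0.4749 -0.3134  0.2892] rel [-0.0656  0.1274  0.0724  0.0548  0.0195 -0.2567]
[-0.29  -0.028  2.008  0.102  0.677 -0.194] 27.9333
```

Call:
arm_command:
  moves:
    - [-0.01,0.017,0.01,0.008,0.003,-0.033,0]
    - [-0.018,0.034,0.02,0.016,0.006,-0.067,0]
    - [-0.027,0.052,0.03,0.022,0.009,-0.1,0]
    - [-0.036,0.069,0.04,0.03,0.012,-0.135,0]
    - [-0.045,0.086,0.05,0.036,0.014,-0.17,0]
    - [-0.054,0.104,0.06,0.043,0.016,-0.205,0]
    - [-0.062,0.12,0.068,0.049,0.018,-0.235,0]
    - [-0.0656,0.127,0.072,0.052,0.019,-0.25,0]

```text
t: 28.6
tool_pos: [0.4737, -0.3083, 0.2878]
tcp_rot: [-1.597, -0.091, -0.565]
ft_force: [0.8, 0.5, -1.5]
grip_width: 0.0078
```

Call:
arm_command:
  moves:
    - [0,0,0,0,0,0,0]
    - [0,0,0,0,0,0,0]
    - [0,0,0,0,0,0,0]
    - [0,0,0,0,0,0,0]
    - [0,0,0,0,0,0,0]
    - [0,0,0,0,0,0,0]
    - [0,0,0,0,0,0,0]
    - [0,0,0,0,0,0,0]

```text
t: 29.27
tool_pos: [0.4743, -0.3039, 0.2893]
tcp_rot: [-1.596, -0.097, -0.563]
ft_force: [-0.1, -0.3, -2.6]
grip_width: 0.0076
```

Run:
```python
from h import *
inn(ST); print(bot.get_obs()["joint_pos"].round(3))
im=bot.get_image("wrist"); cv2.imwrite("pics/w23.png",im); im=bot.get_image("top"); cv2.imwrite("pics/top23c.png",crop(im,340,180,480,290,5))
```

```text
t 29.27 tcp in frame [  26.9 -102.   267.4] rot [ 0.002 -0.002 -0.002] F(frame) [-1.1 -0.3 -2.4] grip 7.6
[-0.801  0.161  1.735  0.256  0.888 -0.628]
```

View pics/w23.png

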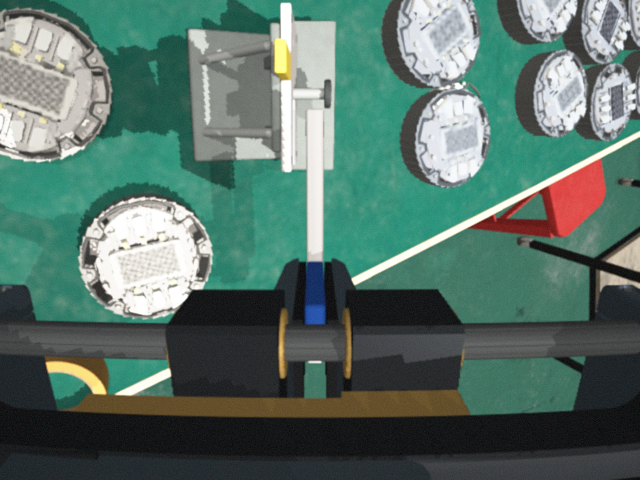

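View pics/top23c.png

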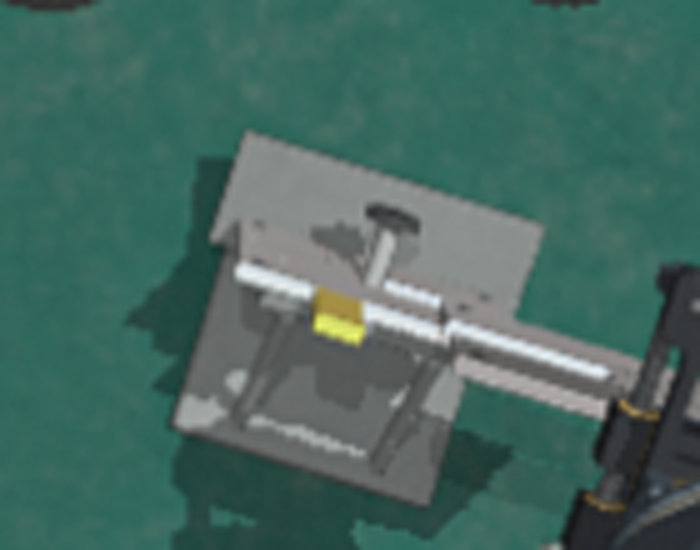

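Call:
arm_command:
  moves:
    - [-0.002,0.002,0.002,-0.002,0.002,-0.003,0]
    - [-0.002,0.002,0.002,-0.005,0.012,-0.005,0]
    - [-0.002,0.002,0.002,-0.008,0.03,-0.005,0]
    - [-0.002,0.002,0.002,-0.009,0.05,-0.005,0]
    - [-0.002,0.002,0.002,-0.009,0.07,-0.005,0]
    - [-0.002,0.002,0.002,-0.009,0.09,-0.005,0]
    - [-0.002,0.002,0.002,-0.009,0.105,-0.005,0]
    - [-0.002,0.002,0.002,-0.009,0.11,-0.005,0]

```text
t: 30.03
tool_pos: [0.5076, -0.3195, 0.1827]
tcp_rot: [-1.596, -0.091, -0.562]
ft_force: [-1.1, -0.3, -2.0]
grip_width: 0.0075
```

Call:
arm_command:
  moves:
    - [0,0,0,0,0,0,0]
    - [0,0,0,0,0,0,0]
    - [0,0,0,0,0.004,0,0]
    - [0,0,0,0,0.008,0,0]
    - [0,0,0,0,0.012,0,0]
    - [0,0,0,0,0.012,0,0]
    - [0,0,0,0,0.012,0,0]
    - [0,0,0,0,0.012,0,0]

```text
t: 30.7
tool_pos: [0.5125, -0.3212, 0.1742]
tcp_rot: [-1.597, -0.093, -0.564]
ft_force: [0.4, 0.2, -1.3]
grip_width: 0.0075
```

Run:
```python
from h import *
inn(ST); print(bot.get_obs()["joint_pos"].round(3))
im=bot.get_image("wrist"); cv2.imwrite("pics/w24.png",im); im=bot.get_image("top"); cv2.imwrite("pics/top24c.png",crop(im,360,190,480,290,6))
```

```text
t 30.7 tcp in frame [  18.1 -107.2  145.4] rot [-0. -0.  0.] F(frame) [-0.3  0.3 -1.3] grip 7.5
[-0.766  0.37   1.81   0.323  0.608 -0.697]
```

View pics/w24.png

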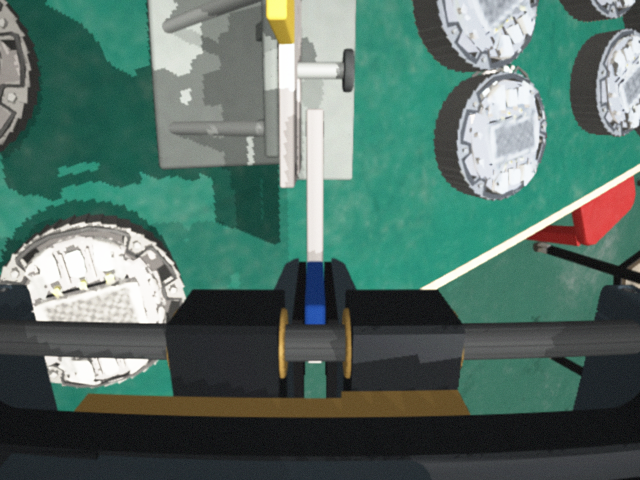

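View pics/top24c.png

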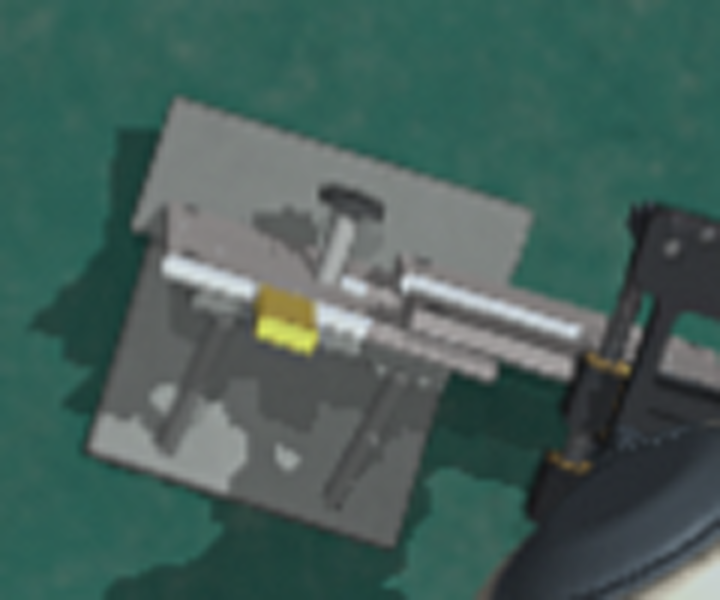

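Call:
arm_command:
  moves:
    - [0,0,0,0,0.006,0,0]
    - [0,0,0,0,0.013,0,0]
    - [0,0,0,0,0.019,0,0]
    - [0,0,0,0,0.023,0,0]
    - [0,0,0,0,0.0255,0,0]
    - [0,0,0,0,0.0255,0,0]
    - [0,0,0,0,0.0255,0,0]
    - [0,0,0,0,0.0255,0,0]

```text
t: 31.47
tool_pos: [0.5224, -0.3243, 0.1509]
tcp_rot: [-1.597, -0.093, -0.564]
ft_force: [0.3, 0.3, -1.7]
grip_width: 0.0077
```

```bash
python3 -c "
from h import *
inn(ST)"
```

```text
t 31.47 tcp in frame [  18.1 -107.2  119.9] rot [-0.001  0.     0.   ] F(frame) [-0.5  0.4 -1.6] grip 7.7
```

Call:
arm_command:
  moves:
    - [0,0,0,0,0.001,0,0]
    - [0,0,0,0,0.0015,0,0]
    - [0,0,0,0,0.0015,0,0]
    - [0,0,0,0,0.0015,0,0]
    - [0,0,0,0,0.0015,0,0]
    - [0,0,0,0,0.0015,0,0]
    - [0,0,0,0,0.0015,0,0]
    - [0,0,0,0,0.0015,0,0]

```text
t: 32.13
tool_pos: [0.5229, -0.3244, 0.1494]
tcp_rot: [-1.597, -0.093, -0.564]
ft_force: [0.2, 0.9, -2.2]
grip_width: 0.008
```

```bash
python3 -c "
from h import *
inn(ST)"
```

```text
t 32.13 tcp in frame [  18.1 -107.2  118.3] rot [-0. -0.  0.] F(frame) [-1.   0.9 -1.9] grip 8.0
```

Call:
arm_command:
  moves:
    - [0,0,0,0,0.001,0,0]
    - [0,0,0,0,0.001,0,0]
    - [0,0,0,0,0.001,0,0]
    - [0,0,0,0,0.001,0,0]
    - [0,0,0,0,0.001,0,0]
    - [0,0,0,0,0.001,0,0]
    - [0,0,0,0,0.001,0,0]
    - [0,0,0,0,0.001,0,0]

```text
t: 32.8
tool_pos: [0.5233, -0.3248, 0.149]
tcp_rot: [-1.597, -0.093, -0.564]
ft_force: [-6.1, 1.4, 8.4]
grip_width: 0.0078
```

```bash
python3 -c "
from h import *
inn(ST)"
```

```text
t 32.8 tcp in frame [  18.3 -107.4  117.7] rot [-0.001 -0.    -0.   ] F(frame) [-2.3 -0.5 10.2] grip 7.8
```

Call:
arm_command:
  moves:
    - [0,0,0,0,-0.0015,0,0]
    - [0,0,0,-0.001,-0.0025,0,0]
    - [0,0,0,-0.0025,-0.0025,0.003,0]
    - [0,0,0,-0.0025,-0.0025,0.009,0]
    - [0,0,0,-0.0025,-0.0025,0.015,0]
    - [0,0,0,-0.0025,-0.0025,0.021,0]
    - [0,0,0,-0.0025,-0.0025,0.027,0]
    - [0,0,0,-0.0025,-0.0025,0.03,0]

```text
t: 33.47
tool_pos: [0.5294, -0.2938, 0.1497]
tcp_rot: [-1.596, -0.093, -0.563]
ft_force: [0.3, -0.3, -2.2]
grip_width: 0.0079
```

Run:
```python
from h import *
inn(ST)
im=bot.get_image("wrist"); cv2.imwrite("pics/w25.png",im); im=bot.get_image("top"); cv2.imwrite("pics/top25c.png",crop(im,360,190,480,290,6))
```

```text
t 33.47 tcp in frame [ 15.4 -76.  119.8] rot [-0.    -0.001  0.001] F(frame) [-0.6 -0.2 -2.2] grip 7.9
```

View pics/w25.png

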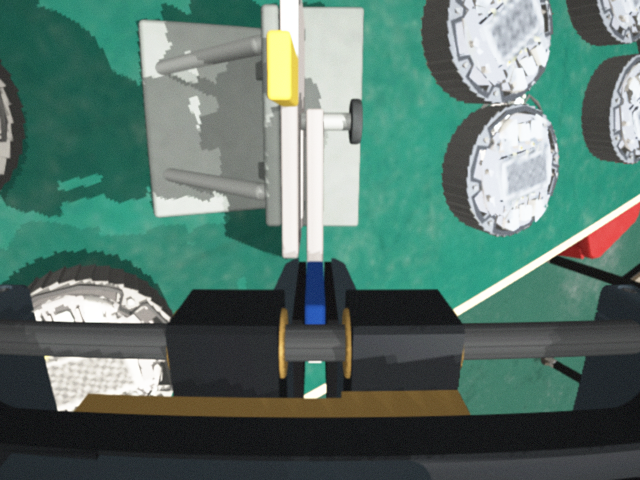

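View pics/top25c.png

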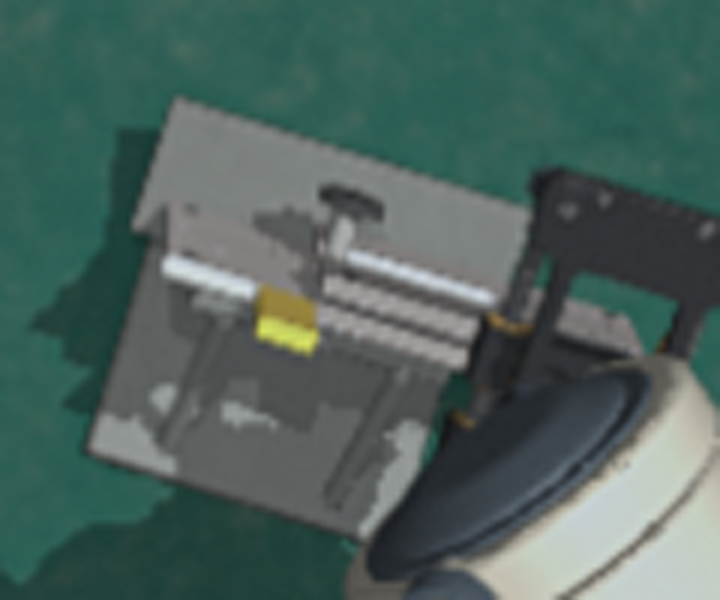

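Call:
arm_command:
  moves:
    - [0,0,0,0,0,0.006,0]
    - [0,0,0,0,0,0.014,0]
    - [0,0,0,0,0,0.022,0]
    - [0,0,0,0,0,0.03,0]
    - [0,0,0,0,0,0.038,0]
    - [0,0,0,0,0,0.046,0]
    - [0,0,0,0,0,0.052,0]
    - [0,0,0,0,0,0.054,0]

```text
t: 34.23
tool_pos: [0.5454, -0.2421, 0.1497]
tcp_rot: [-1.596, -0.094, -0.563]
ft_force: [0.5, -0.7, -1.6]
grip_width: 0.0078
```

Run:
```python
from h import *
inn(ST)
```

```text
t 34.23 tcp in frame [ 15.4 -21.9 119.8] rot [ 0.    -0.001  0.001] F(frame) [-0.1 -0.5 -1.7] grip 7.8
```

Call:
arm_command:
  moves:
    - [0,0,0,0,0,0.001,0]
    - [0,0,0,0,0,0.002,0]
    - [0,0,0,0,0,0.003,0]
    - [0,0,0,0,0,0.0035,0]
    - [0,0,0,0,0,0.0035,0]
    - [0,0,0,0,0,0.0035,0]
    - [0,0,0,0,0,0.0035,0]
    - [0,0,0,0,0,0.0035,0]

```text
t: 34.9
tool_pos: [0.5462, -0.2402, 0.1497]
tcp_rot: [-1.597, -0.093, -0.564]
ft_force: [-0.9, 0.1, -2.1]
grip_width: 0.0078
```

Run:
```python
from h import *
inn(ST)
im=bot.get_image("wrist"); cv2.imwrite("pics/w26.png",im)
```

```text
t 34.9 tcp in frame [ 15.6 -19.8 119.8] rot [-0.001  0.     0.   ] F(frame) [-1.7 -0.2 -1.6] grip 7.8
```

View pics/w26.png

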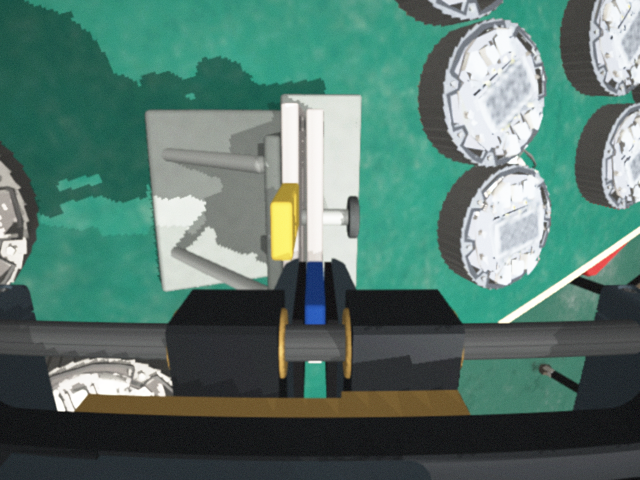

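Call:
arm_command:
  moves:
    - [0,0,0,0,0,0.001,0]
    - [0,0,0,0,0,0.002,0]
    - [0,0,0,0,0,0.0025,0]
    - [0,0,0,0,0,0.0025,0]
    - [0,0,0,0,0,0.0025,0]
    - [0,0,0,0,0,0.0025,0]
    - [0,0,0,0,0,0.0025,0]
    - [0,0,0,0,0,0.0025,0]

```text
t: 35.62
tool_pos: [0.547, -0.2377, 0.1497]
tcp_rot: [-1.597, -0.093, -0.564]
ft_force: [-0.3, -1.2, -1.6]
grip_width: 0.0076
```

Run:
```python
from h import *
inn(ST)
```

```text
t 35.62 tcp in frame [ 15.6 -17.2 119.7] rot [-0.  0.  0.] F(frame) [-0.6 -1.3 -1.5] grip 7.6
```

Call:
arm_command:
  moves:
    - [0,0,0,0,0,0.001,0]
    - [0,0,0,0,0,0.001,0]
    - [0,0,0,0,0,0.001,0]
    - [0,0,0,0,0,0.001,0]
    - [0,0,0,0,0,0.001,0]
    - [0,0,0,0,0,0.001,0]
    - [0,0,0,0,0,0.001,0]
    - [0,0,0,0,0,0.001,0]

```text
t: 36.28
tool_pos: [0.5472, -0.2367, 0.1497]
tcp_rot: [-1.597, -0.093, -0.564]
ft_force: [-0.6, 0.1, -1.5]
grip_width: 0.008
```

Run:
```python
from h import *
inn(ST)
```

```text
t 36.28 tcp in frame [ 15.6 -16.2 119.7] rot [-0.  0.  0.] F(frame) [-1.1 -0.1 -1.2] grip 8.0
```

Call:
arm_command:
  moves:
    - [0,0,0,0,0,0.001,0]
    - [0,0,0,0,0,0.0015,0]
    - [0,0,0,0,0,0.0015,0]
    - [0,0,0,0,0,0.0015,0]
    - [0,0,0,0,0,0.0015,0]
    - [0,0,0,0,0,0.0015,0]
    - [0,0,0,0,0,0.0015,0]
    - [0,0,0,0,0,0.0015,0]

```text
t: 36.95
tool_pos: [0.5477, -0.2357, 0.1498]
tcp_rot: [-1.597, -0.093, -0.564]
ft_force: [-3.9, -4.9, -3.0]
grip_width: 0.0075
```

Run:
```python
from h import *
inn(ST)
```

```text
t 36.95 tcp in frame [ 15.7 -15.1 119.8] rot [-0.001 -0.    -0.   ] F(frame) [-3.3 -5.8 -1.8] grip 7.5
```

Call:
arm_command:
  moves:
    - [0,0,0,-0.0005,0,-0.0006,0]
    - [0,0,0,-0.0015,0,-0.0006,0]
    - [0,0,0,-0.0025,0,-0.0006,0]
    - [0,0,0,-0.003,0.0005,-0.0006,0]
    - [0,0,0,-0.003,0.001,-0.0006,0]
    - [0,0,0,-0.003,0.0017,-0.0006,0]
    - [0,0,0,-0.003,0.0017,-0.0006,0]
    - [0,0,0,-0.003,0.0017,-0.0006,0]

```text
t: 37.62
tool_pos: [0.5456, -0.2352, 0.1469]
tcp_rot: [-1.597, -0.093, -0.564]
ft_force: [-0.3, -2.8, -2.5]
grip_width: 0.008
```

Run:
```python
from h import *
inn(ST)
```

```text
t 37.62 tcp in frame [ 12.5 -15.3 118. ] rot [-0. -0.  0.] F(frame) [-0.5 -2.8 -2.5] grip 8.0
```

Call:
arm_command:
  moves:
    - [0,0,0,-0.0007,0.0003,0,0]
    - [0,0,0,-0.0007,0.0003,0,0]
    - [0,0,0,-0.0007,0.0003,0,0]
    - [0,0,0,-0.0007,0.0003,0,0]
    - [0,0,0,-0.0007,0.0003,0,0]
    - [0,0,0,-0.0007,0.0003,0,0]
    - [0,0,0,-0.0007,0.0003,0,0]
    - [0,0,0,-0.0007,0.0003,0,0]

```text
t: 38.28
tool_pos: [0.5453, -0.2352, 0.1467]
tcp_rot: [-1.597, -0.094, -0.564]
ft_force: [-1.4, -1.1, 5.8]
grip_width: 0.0076
```

Run:
```python
from h import *
inn(ST)
```

```text
t 38.28 tcp in frame [ 12.2 -15.3 117.9] rot [-0.001 -0.    -0.   ] F(frame) [ 1.4 -1.5  5.7] grip 7.6
```

Call:
arm_command:
  moves:
    - [0,0,0,0,0,0,0.1]
    - [0,0,0,0,0,0,0.13]
    - [0,0,0,0,0,0,0.16]
    - [0,0,0,0,0,0,0.2]
    - [0,0,0,0,0,0,0.22]
    - [0,0,0,0,0,0,0.22]
    - [0,0,0,0,0,0,0.22]
    - [0,0,0,0,0,0,0.22]

```text
t: 38.95
tool_pos: [0.5451, -0.2351, 0.1464]
tcp_rot: [-1.597, -0.093, -0.564]
ft_force: [0.1, -0.9, 0.4]
grip_width: 0.0202
```

Run:
```python
from h import *
inn(ST)
im=bot.get_image("wrist"); cv2.imwrite("pics/w27.png",im)
```

```text
t 38.95 tcp in frame [ 11.9 -15.3 117.7] rot [-0.  0.  0.] F(frame) [ 0.4 -0.8  0.2] grip 20.2
```

View pics/w27.png

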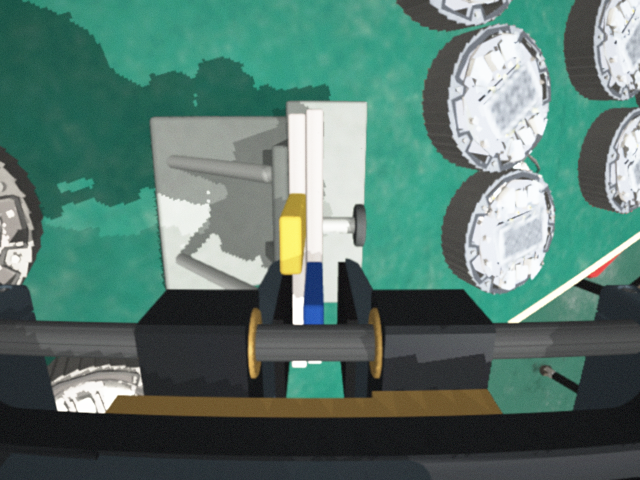

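Call:
arm_command:
  moves:
    - [0,0,0,0,-0.006,-0.001,0.22]
    - [0,0,0,0,-0.016,-0.001,0.22]
    - [0,0,0,0,-0.03,-0.001,0.22]
    - [0,0,0,0,-0.05,-0.001,0.22]
    - [0,0,0,0,-0.07,-0.001,0.22]
    - [0,0,0,0,-0.09,-0.005,0.22]
    - [0,0,0,0,-0.11,-0.01,0.22]
    - [0,0,0,0,-0.125,-0.015,0.22]

```text
t: 39.67
tool_pos: [0.4913, -0.2341, 0.263]
tcp_rot: [-1.598, -0.094, -0.565]
ft_force: [0.8, -0.9, 0.3]
grip_width: 0.0201
```

Call:
arm_command:
  moves:
    - [0,0,0,0,-0.01,-0.015,0.22]
    - [0,0,0,0,-0.02,-0.035,0.22]
    - [0,0,0,0,-0.03,-0.05,0.22]
    - [0,0,0,0,-0.03,-0.05,0.22]
    - [0,0,0,0,-0.03,-0.05,0.22]
    - [0,0,0,0,-0.03,-0.05,0.22]
    - [0,0,0,0,-0.03,-0.05,0.22]
    - [0,0,0,0,-0.03,-0.05,0.22]

```text
t: 40.33
tool_pos: [0.4656, -0.2776, 0.2877]
tcp_rot: [-1.596, -0.093, -0.563]
ft_force: [-0.7, -0.2, -0.4]
grip_width: 0.0201
```

Run:
```python
from h import *
inn(ST)
im=bot.get_image("wrist"); cv2.imwrite("pics/w28.png",im);cv2.imwrite("pics/w28c.png",crop(im,190,0,390,180,4)[:, :800][:600])
c=cam("wrist")
# predicted seated points
pts={"Ytab":(8,18,150),"Btab":(16,-18,150),"B+y top":(16,65,100),"B-y top":(16,-65,100),"head":(42,0,50)}
for k,v in pts.items(): print(k,proj(c,tcp_on(ST,v)).round(1))
im=bot.get_image("top"); cv2.imwrite("pics/top28.png",im)
```

```text
t 40.33 tcp in frame [ 11.6 -79.5 272.6] rot [ 0.    -0.001  0.001] F(frame) [-0.6 -0.4 -0.1] grip 20.1
Ytab [[309.3  90.3]]
Btab [[320.7 143.3]]
B+y top [[320.2  33.4]]
B-y top [[319.6 196.4]]
head [[347.  118.6]]
```

View pics/w28.png

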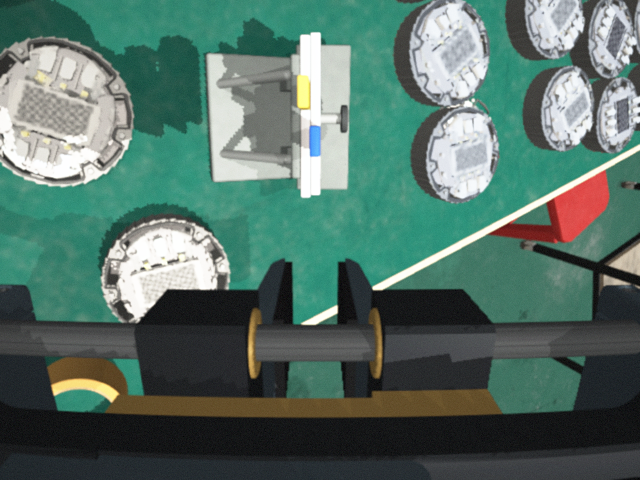

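View pics/top28.png

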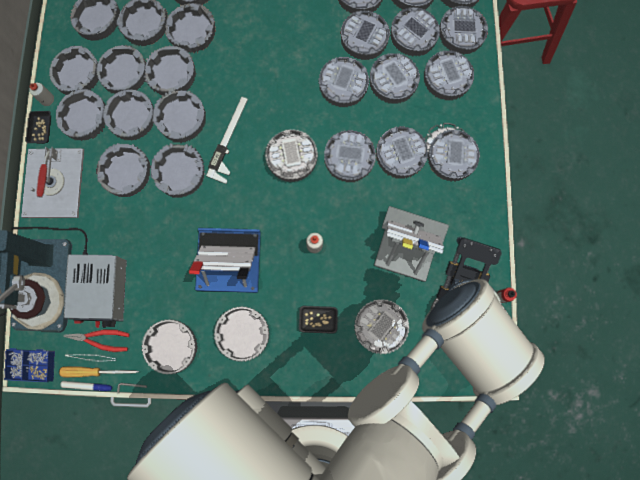

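Run:
```python
from h import *
print(bot.job_done()); print(bot.get_obs()["t"])
```

```text
the job is handed in; nothing more can be done
None
the job is handed in; nothing more can be done
```

Both plates are on the stem and the job is handed in at about 40 s of the 72 s allowed; no verdict is reported.

**Yellow:** I drew it out first and slid it onto the stem from the +y side. The wrist force showed the stem reaching the slot's closed end, and the plate touching the ledge and the face, before I let go. The other three plates were still in the rack then; blue had leaned back onto red, as the task said it might.

**Blue:** I found its new lean (about 32.5°), drew it out and slid it on from the −y side, between yellow and the head. The same three contacts were felt, with blue's back against yellow instead of the face.

**Last checks:**
- In the final wrist picture the tab and plate corners were within 1–2 pixels of where seated plates should appear.
- In the final top picture red and black were leaning in the rack, and the bottle, tray, housing and studs were not visibly moved.
- The gripper was clear of everything.

**What disagreed:**
- **Joint limit:** during the blue grasp joint 4 read −1.223 against its limit of −1.22. The arm therefore did not make my last 1.7 mm correction, and blue shifted by about that much as the jaws closed. If that reading counts as passing the limit, it could fail the run.
- **Blue's sideways position:** the closed end was felt about 1 mm further along than I had reckoned. That is well inside the 10 mm tolerance.

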